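# Clear the charging station and load it with battery packs

## Task

The handlamp has been left standing on top of the battery charging station on the desk: lift it off by its handle and set it down gently, upright and wholly on the round cork mat beside the station. Then seat every battery pack lying on the desk fully down and flat in a pocket of the station, one per pocket, in any pockets you like, and last of all push the station's switch lever all the way over, away from the robot. Do not tip over the lamp, the flowers or the mug.

Things in the scene. Friction and masses are not known exactly. Their poses are not given: they have to be found in the camera images.
- charger: Battery charging station, fixed: plastic block 189 x 217 mm (x, y), deck 30 mm above the desk, and on its +y side a console 62 mm wide (y), 24 mm high, with the switch lever. Origin: centre of the underside of the 189 x 217 part. Its x axis points roughly away from the robot (up to 0.3 rad off). 2 x 3 pockets, pitch 88 mm in x, 68 mm in y, ribs 13 mm wide between.
- pocket0 (a point): Centre of the floor of pocket 0: a rectangular recess 75 mm (charger's x) by 55 mm (charger's y), 12 mm deep, its floor 18 mm above the desk. Axes parallel to the charger's.
- pocket1 (a point): Centre of the floor of pocket 1: a rectangular recess 75 mm (charger's x) by 55 mm (charger's y), 12 mm deep, its floor 18 mm above the desk. Axes parallel to the charger's.
- pocket2 (a point): Centre of the floor of pocket 2: a rectangular recess 75 mm (charger's x) by 55 mm (charger's y), 12 mm deep, its floor 18 mm above the desk. Axes parallel to the charger's.
- pocket3 (a point): Centre of the floor of pocket 3: a rectangular recess 75 mm (charger's x) by 55 mm (charger's y), 12 mm deep, its floor 18 mm above the desk. Axes parallel to the charger's.
- pocket4 (a point): Centre of the floor of pocket 4: a rectangular recess 75 mm (charger's x) by 55 mm (charger's y), 12 mm deep, its floor 18 mm above the desk. Axes parallel to the charger's.
- pocket5 (a point): Centre of the floor of pocket 5: a rectangular recess 75 mm (charger's x) by 55 mm (charger's y), 12 mm deep, its floor 18 mm above the desk. Axes parallel to the charger's.
- switch (a joint): Switch lever on the console: 0 rad = leaning towards the charger's -x (robot's side, off), 1.0 rad = leaning fully to its +x (on), upright at 0.5. It stays where it is left, with a little friction; a push with closed fingers moves it.
- switch_tip (a point): Centre of the 26 mm ball at the tip of the switch lever; moves with it. The lever is 10 mm thick and swings about the charger's y axis, the ball 60 mm from the pivot, which is 46 mm above the desk; the ball is 99 mm above the desk at both ends of its 58 mm travel and 106 mm when upright. It takes about 1 to 2 N.
- lamp_center (a point): Rechargeable handlamp, loose, about 0.6 kg: black round foot 100 mm in diameter, white column 68 mm, black cap 84 mm at 104 to 124 mm height, carrying handle above it, 180 mm tall in all. This point is on its axis, 90 mm above its underside; z up the lamp. Starts on the station's ribs, partly covering all pockets.
- lamp_handle (a point): Centre of the lamp's handle bar, 172 mm above the lamp's underside, on its axis. The bar is 90 mm long along this point's y, 18 mm wide (x) and 16 mm high (z), with 40 mm of free space below it and a post 8 mm thick under it at 36 mm either side.
- mat: Round cork mat, fixed flat on the desk, 150 mm in diameter and 4 mm thick. Origin: centre of its underside, on the desk.
- pack0_center (a point): Battery pack 0, loose, about 0.22 kg (absent in some starts): grey block 70 (x) x 50 (y) x 26 mm with a black grip fin on top, centred, 46 mm (x) by 20 mm (y) and 30 mm high, 56 mm tall in all. This point is on its axis, half-way up, 28 mm above its underside. All packs are alike and fit a pocket either way round, with their long side along the charger's x.
- pack1_center (a point): Battery pack 1, loose, about 0.22 kg (absent in some starts): grey block 70 (x) x 50 (y) x 26 mm with a black grip fin on top, centred, 46 mm (x) by 20 mm (y) and 30 mm high, 56 mm tall in all. This point is on its axis, half-way up, 28 mm above its underside. All packs are alike and fit a pocket either way round, with their long side along the charger's x.
- pack2_center (a point): Battery pack 2, loose, about 0.22 kg (absent in some starts): grey block 70 (x) x 50 (y) x 26 mm with a black grip fin on top, centred, 46 mm (x) by 20 mm (y) and 30 mm high, 56 mm tall in all. This point is on its axis, half-way up, 28 mm above its underside. All packs are alike and fit a pocket either way round, with their long side along the charger's x.
- pack3_center (a point): Battery pack 3, loose, about 0.22 kg (absent in some starts): grey block 70 (x) x 50 (y) x 26 mm with a black grip fin on top, centred, 46 mm (x) by 20 mm (y) and 30 mm high, 56 mm tall in all. This point is on its axis, half-way up, 28 mm above its underside. All packs are alike and fit a pocket either way round, with their long side along the charger's x.
- pack4_center (a point): Battery pack 4, loose, about 0.22 kg (absent in some starts): grey block 70 (x) x 50 (y) x 26 mm with a black grip fin on top, centred, 46 mm (x) by 20 mm (y) and 30 mm high, 56 mm tall in all. This point is on its axis, half-way up, 28 mm above its underside. All packs are alike and fit a pocket either way round, with their long side along the charger's x.
- flowers_center (a point): Bystander: terracotta flower pot with tulips, pot 90 mm across and 88 mm high, flowers to about 230 mm. Point on its axis, 44 mm up; z up.
- mug_center (a point): Bystander: white mug, 80 mm across and 95 mm high. Point on its axis, 47 mm up; z up.
Mind the look-alikes: they are no part of the job. What is shaped like the part that bears pack0_center but pink or purple is not meant.

How it is judged (in metres and radians):
On the way, in this order (a step that is already met when the one before it is completed fails the run):
1. the handlamp stands upright on the cork mat, let go (horizontal distance between lamp_center and mat below 0.03 m and angle between lamp_center's own z axis and vertical below 0.08 rad and height (world z) of lamp_center below 0.099 m and contact force between the fingers and lamp below 0.3 N), for 0.3 s.
2. every pack is seated flat in a pocket of the station (z of each of pack0_center, pack1_center, pack2_center, pack3_center, pack4_center in the frame of charger below 0.0495 m and angle between each of pack0_center, pack1_center, pack2_center, pack3_center, pack4_center's own z axis and vertical below 0.06 rad and (horizontal distance between pack0_center and pocket0 below 0.006 m or horizontal distance between pack0_center and pocket1 below 0.006 m or horizontal distance between pack0_center and pocket2 below 0.006 m or horizontal distance between pack0_center and pocket3 below 0.006 m or horizontal distance between pack0_center and pocket4 below 0.006 m or horizontal distance between pack0_center and pocket5 below 0.006 m) and (horizontal distance between pack1_center and pocket0 below 0.006 m or horizontal distance between pack1_center and pocket1 below 0.006 m or horizontal distance between pack1_center and pocket2 below 0.006 m or horizontal distance between pack1_center and pocket3 below 0.006 m or horizontal distance between pack1_center and pocket4 below 0.006 m or horizontal distance between pack1_center and pocket5 below 0.006 m) and (horizontal distance between pack2_center and pocket0 below 0.006 m or horizontal distance between pack2_center and pocket1 below 0.006 m or horizontal distance between pack2_center and pocket2 below 0.006 m or horizontal distance between pack2_center and pocket3 below 0.006 m or horizontal distance between pack2_center and pocket4 below 0.006 m or horizontal distance between pack2_center and pocket5 below 0.006 m) and (horizontal distance between pack3_center and pocket0 below 0.006 m or horizontal distance between pack3_center and pocket1 below 0.006 m or horizontal distance between pack3_center and pocket2 below 0.006 m or horizontal distance between pack3_center and pocket3 below 0.006 m or horizontal distance between pack3_center and pocket4 below 0.006 m or horizontal distance between pack3_center and pocket5 below 0.006 m) and (horizontal distance between pack4_center and pocket0 below 0.006 m or horizontal distance between pack4_center and pocket1 below 0.006 m or horizontal distance between pack4_center and pocket2 below 0.006 m or horizontal distance between pack4_center and pocket3 below 0.006 m or horizontal distance between pack4_center and pocket4 below 0.006 m or horizontal distance between pack4_center and pocket5 below 0.006 m)), for 0.2 s.
3. the switch lever is pushed over to on (value of joint switch above 0.85 rad), for 0.2 s.
At the end, for the whole second after the job is handed in: The handlamp stands upright (within 0.08 rad) on the cork mat, its axis within 30 mm of the mat's centre; every pack present lies flat (within 0.06 rad) on the floor of a pocket, centred within 6 mm; the switch lever is past 0.85 rad; nothing is held (all of step 2 and horizontal distance between lamp_center and mat below 0.03 m and angle between lamp_center's own z axis and vertical below 0.08 rad and height (world z) of lamp_center below 0.099 m and value of joint switch above 0.85 rad); the robot touches nothing.
It fails at once if the handlamp is tipped over (angle between lamp_center's own z axis and vertical above 0.6 rad).
It fails at once if the handlamp is dropped or slammed down on the mat (over 90 N) (contact force between lamp and mat above 90 N).
It fails at once if the flowers are tipped over (angle between flowers_center's own z axis and vertical above 0.6 rad).
It fails at once if the mug is tipped over (angle between mug_center's own z axis and vertical above 0.6 rad).
Of pack0, pack1, pack2, pack3, pack4 only 3 to 5 are there at a start; the rules pass over those that are not, and their reading is None.
At some moment in a run one of pack0, pack1, pack2, pack3, pack4 may be knocked a few centimetres aside while the robot is not near it.
It also fails if it takes over 210 s, if anything falls off the work surface, if the arm or the gripper's body presses on something with over 40 N, if the wrist force passes 120 N, or if a joint passes its speed limit or range.

## Robot

A 6-joint arm with a two-finger parallel gripper is mounted at the origin on the work surface. World frame = base frame: x ahead of the robot, y to its left, z up, the work surface at z = 0. Lengths are in mm, angles in rad, forces in N, time in s.
With the tool pointing down it reaches from about 350 to 875 mm from the base axis. Payload 4.2 kg.
Tool frame: the origin (TCP) lies midway between the tips of the shut fingers; the grasp point (between the pads) lies 19 mm behind it; z points along the fingers, y is the line along which they close (so a half turn about z gives the same grasp; the last joint's range is limited). The gripper opens to 85 mm and grips with 20 to 120 N. Pads are 22 mm wide; open, the fingers measure 114 mm over their backs; the gripper's body (76 mm by 85 mm) begins 54 mm behind the grasp point. The pads swing forward as they close: fully open they stand 13 mm farther back than shut.
Start: joints at [-0.898, 0.385, 0.008, 0, -1.194, -0.259], TCP at [251.32, -572.222, 231.312] pointing down, gripper open.
Joint ranges: [-3.14, 3.14], [-1.21, 2.06], [-1.07, 1.41], [-3.16, 2.05], [-2.99, -0.16], [-3.1, 3.1]. Speed limits (rad/s): [2.79, 2.79, 3.14, 3.14, 3.14, 3.14].

## Interface

Orientations are given as a unit quaternion [x, y, z, w].
In Python, from bench import arm gives the robot as it stands.
- The arm moves only by the tool send_rows, never from a script. Its argument "targets" is a list of rows, each an object of numbers: "gripper": the gripper command: -1 is fully open, 1 is shut, values between are in proportion; "x", "y", "z": the shift along the tool's x, y, z in cm; "ax", "ay", "az": the turn, a rotation vector about the tool's x, y, z in degrees. A call has 1 to 5 rows; each row shifts and turns the commanded pose from where the row before left it, along the tool's axes as they then stand; what a row does not reach is not made up. A row lasts 1/12 s, in which the tool goes at most 41.7 mm and 7.16 degrees, less where a joint would pass 70% of its speed; a pose out of reach is approached as far as the arm can. A call is refused whole if a number of a shift passes 4.17 or a number of a turn 7.16, either way. A call with a gripper value outside its range is refused whole. The fingers move at their own pace and stop on an object; the grip force is fixed at half the most. Time passes only in rows, so rows that do not move let the fingers close. It gives the time, the measured TCP pose, the force, the opening and the grip force at its end, in the units of the state.
- arm.read_state(): the state, without advancing time (a new reading comes with each control period).
- arm.get_image(name): name is "side" or "top"; returns (picture, depth): 384x512x3 uint8, red, green, blue; 384x512 float32, mm along the optical axis (not along the pixel's ray), 0 where there is no reading.
- arm.camera_model(name): a dict with "fx", "fy", "cx", "cy" (pixels), "distortion" ([k1, k2, p1, p2, k3] as OpenCV has them; the pictures are not rectified), "cam_to_world" (4x4, takes a point from camera to world coordinates). Camera axes: x right, y down, z forward; pixel columns grow to the right and rows downward; lengths in mm; the calibration is good to about 2 mm. A picture is of the moment at which its call begins. camera_model takes no time and is no camera call.
- arm.job_done(): hands the job in; it is judged then, once.
Trained networks look in the newest picture that a camera, given by its name, has taken for a name from the list of things; names that differ only in an ending like _2 or _b are one class to them, and where a whole thing is asked for, a point or a joint stands for the part that bears it (a point fixed in the world has none). Each returns a list of dicts, best first, with "score" (0 to 1); they miss things now and then, are a little off and sometimes report something else, mostly with a low value. They report only what shows in the picture. A call takes as long as a camera call. They do not tell look-alikes from the thing itself.
- arm.boxes_of(camera, thing): "rect" ([left, top, width, height] in pixels, round what is visible of it).
The state is a dict: "clock": time; "joints": joint angles; "joint_vel": joint speeds; "joint_efforts": joint torques, N m; "position": TCP position; "ee_rot": TCP orientation; "contact_force": force on the tool from outside, world axes, zero at the start; "wrist_torque": the same for the moment, N m; "gripper_width": finger opening in mm; "grasp_force": force on a finger pad.
Only numpy, scipy, OpenCV 4.12 (cv2) and the standard library are available. Lean on these libraries where they do the work, as an engineer would, in place of code of your own. Each camera call takes 0.05 s, during which the arm holds its last target. There are 200 camera calls.

## Working session

There is one attempt and no reset: what is moved stays moved. The work goes in short steps, Python scripts to look and compute and a tool call to move; the robot and the scene stay as the last step left them, time stands still between calls to the robot, and variables do not carry over. Pictures are saved under pics/ and viewed, at most 14 in all, crops included, and the job is handed in when it is done.

Besides the shell and the picture viewer there is one more tool, called after "Emit:" as name(argument=value, ...), one argument or row to a line, values as JSON. send_rows: Moves the arm, as the interface text tells. Its arguments: {"type":"object","properties":{"targets":{"type":"array"}},"required":["targets"]}

```bash
ls; mkdir -p pics; python3 - <<'E'
from bench import arm
import cv2
s=arm.read_state();print(s)
for n in("top","side"):
    im,d=arm.get_image(n);cv2.imwrite(f"pics/{n}0.png",cv2.cvtColor(im,cv2.COLOR_RGB2BGR))
    print({k:v for k,v in arm.camera_model(n).items()})
    for t in("charger","lamp_center","mat","pack0_center","flowers_center","mug_center","switch"):
        print(n,t,[(b["rect"],round(b["score"],2)) for b in arm.boxes_of(n,t)])
E
```

```text
pics
{'clock': 0.0, 'joints': array([-8.98439877e-01,  3.85543114e-01,  6.59980071e-03, -5.01675416e-04,
       -1.19401081e+00, -2.58618811e-01]), 'joint_vel': array([-2.90877315e-03, -5.26505076e-04, -9.93923076e-05,  1.10413492e-03,
       -1.61136253e-03,  2.76485974e-04]), 'joint_efforts': array([-8.92203661e-04, -3.92291200e+01,  1.88397825e+01,  4.18615893e+00,
       -4.56692316e-03, -4.51686390e-06]), 'position': array([ 251.05496546, -571.70458472,  230.21912786]), 'ee_rot': array([-2.05305796e-01,  9.78697252e-01,  1.06875574e-03, -2.75936845e-04]), 'contact_force': array([-0.5206128 ,  0.41208034, -0.07879571]), 'wrist_torque': array([-0.07160222, -0.03130128,  0.05219073]), 'grasp_force': 0.0, 'gripper_width': 85.4544673371157}
{'fx': 383.11279906827804, 'fy': 383.11279906827804, 'cx': 255.43228975953772, 'cy': 192.23983772961518, 'distortion': array([-0.11382075,  0.        ,  0.        ,  0.        ,  0.        ]), 'cam_to_world': array([[ 2.29114003e-02, -9.97554163e-01,  6.60360466e-02,
         4.90179672e+02],
       [-9.99731659e-01, -2.26354476e-02,  4.92408756e-
[... 1233 characters left out ...]
7463e-01,
         6.25412902e+02],
       [ 0.00000000e+00,  0.00000000e+00,  0.00000000e+00,
         1.00000000e+00]])}
side charger [([197.2, 185.0, 107.9, 75.0], 0.82), ([244.7, 141.1, 37.1, 74.7], 0.15)]
side lamp_center [([249.0, 142.8, 28.7, 76.5], 0.97), ([204.4, 294.9, 40.0, 47.1], 0.4)]
side mat [([280.0, 162.5, 41.1, 20.2], 0.95)]
side pack0_center [([169.8, 334.0, 39.1, 50.0], 0.84), ([205.8, 297.0, 42.1, 43.6], 0.82), ([270.0, 296.4, 41.8, 47.8], 0.8), ([247.1, 350.0, 47.5, 31.8], 0.77), ([250.0, 142.2, 30.7, 76.7], 0.68)]
side flowers_center [([119.8, 154.2, 53.7, 83.0], 0.58)]
side mug_center [([234.7, 137.4, 24.6, 35.0], 0.97)]
side switch [([231.8, 203.1, 8.1, 17.6], 0.46)]
```

```bash
python3 - <<'E'
import cv2
t=cv2.imread("pics/top0.png")[90:290,120:400]
cv2.imwrite("pics/top0c.png",cv2.resize(t,(784,560),interpolation=cv2.INTER_CUBIC))
E
```

```text
(no output)
```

View pics/top0c.png

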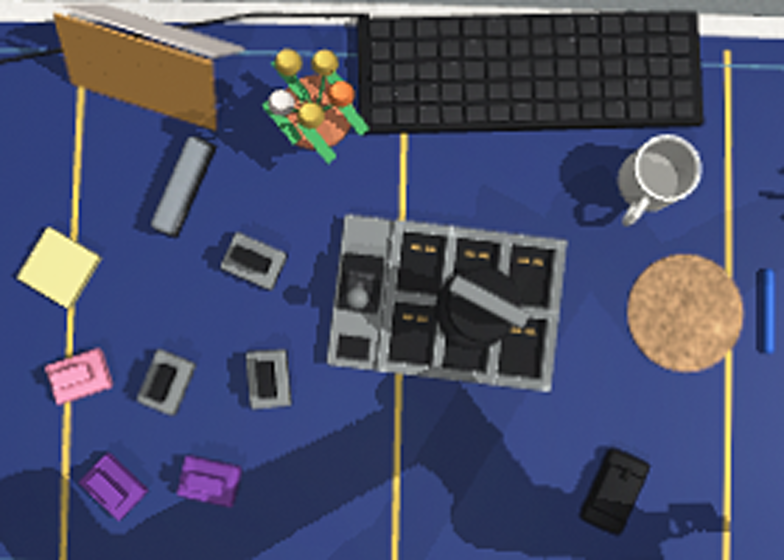

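View pics/side0.png

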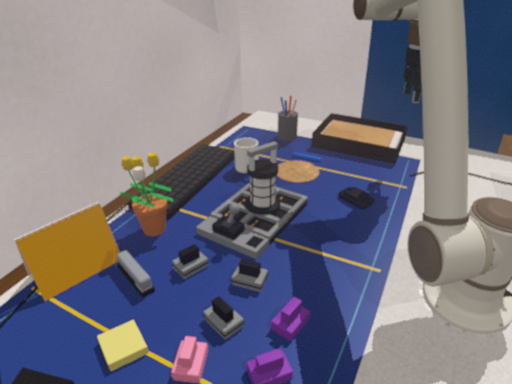

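The top crop shows the lamp on the station (crop 485,305), its handle running at a slant. The mat is at (685,312), the lever ball at (358,295), the mug at (660,170) and the flowers at (315,110).

The pack-like objects are grey at (253,260), (166,381) and (268,379), pink at (78,376), and purple at (112,486) and (208,480). Only the three grey ones with a black fin fit the description. The grey bar at (183,186) has no fin, so it isn't a pack.

```bash
cat > h.py <<'E'
from bench import arm
import cv2, numpy as np
def cloud(n,save=None):
    im,d=arm.get_image(n)
    m=arm.camera_model(n);K=np.array([[m["fx"],0,m["cx"]],[0,m["fy"],m["cy"]],[0,0,1]])
    v,u=np.mgrid[:384,:512]
    r=cv2.undistortPoints(np.stack([u,v],-1).reshape(-1,1,2).astype(float),K,m["distortion"]).reshape(384,512,2)
    r=np.dstack([r,np.ones((384,512))]);T=m["cam_to_world"]
    P=(r*d[...,None])@T[:3,:3].T+T[:3,3]; P[d==0]=np.nan
    if save: cv2.imwrite(f"pics/{save}.png",cv2.cvtColor(im,cv2.COLOR_RGB2BGR))
    return im,P,(r@T[:3,:3].T,T[:3,3])
def at(R,z): # every pixel's world xy on plane z
    d,o=R; return (o+d*((z-o[2])/d[...,2])[...,None])[...,:2]
def rect(pts):
    (c,wh,a)=cv2.minAreaRect(np.float32(pts)); 
    if wh[0]<wh[1]: wh=wh[::-1];a+=90
    return np.round(c,1),np.round(wh,1),round((a+90)%180-90,1)   # long-side angle to world x
E
python3 - <<'E'
from h import *
im,P,R=cloud("top");x,y,z=np.moveaxis(P,-1,0)
sub=lambda box:np.s_[box[1]:box[3],box[0]:box[2]]
print("desk z",np.nanmedian(z[230:260,300:330]),np.nanstd(z[235:255,300:320]))
def fit(name,box,lo,hi,cond=None,zp=None):
    s=sub(box);m=(z[s]>lo)&(z[s]<hi)
    if cond is not None:m&=cond[s]
    m=m.astype(np.uint8);n,l,st,_=cv2.connectedComponentsWithStats(m)
    k=1+np.argmax(st[1:,4]);q=P[s][l==k]
    print(name,rect(q[:,:2]),"z",np.round(np.percentile(q[:,2],[5,50,95]),1),st[k,4]); return q
fit("charger all",(230,160,330,236),15,37)
fit("deck",(262,160,330,236),26,37)
fit("lamp top",(265,180,320,220),185,225)
for i,b in enumerate([(192,168,228,198),(165,210,195,242),(203,210,230,242)]):
    fit(f"pack{i}",b,15,65);fit(f" fin{i}",b,42,70)
fit("lever",(240,180,255,205),75,130)
hsv=cv2.cvtColor(im,cv2.COLOR_RGB2HSV)
fit("mat",(335,175,395,230),-10,20,(hsv[...,0]<30)&(hsv[...,1]>40)&(hsv[...,2]>80))
fit("mug",(335,130,375,172),70,110);fit("flower",(205,100,260,152),60,260)
E
```

```text
desk z 0.8206956400892977 2.7402731193259995
charger all (array([560.7, -56.2]), array([280. , 189.1]), 84.4) z [16.1 23.4 33.1] 3150
deck (array([557.5, -90. ]), array([211.4, 189. ]), 84.5) z [27.1 30.5 34.8] 778
lamp top (array([552.7, -90.3]), array([88.8, 18.1]), 63.6) z [205.4 210.1 213.9] 186
pack0 (array([607.4, 186.9]), array([70.7, 50.1]), 67.4) z [21.4 26.7 58.2] 290
 fin0 (array([607.2, 187. ]), array([47.5, 19.9]), 65.5) z [50.4 56.1 59.9] 82
pack1 (array([454.2, 292.5]), array([67.5, 51. ]), -21.4) z [20.9 27.3 58.1] 283
 fin1 (array([453.9, 292.9]), array([42.6, 22. ]), -23.5) z [47.6 55.5 60.3] 83
pack2 (array([460.1, 163.9]), array([70. , 50.3]), 6.8) z [20.8 27.5 58.3] 298
 fin2 (array([460. , 164.3]), array([45.5, 19.6]), 7.1) z [50.1 56.4 59.9] 86
lever (array([558.4,  52.6]), array([24.2, 23.2]), -35.3) z [102.9 111.1 115.4] 49
mat (array([ 548.5, -361.7]), array([192.6, 148.4]), 7.1) z [-1.4  3.7  8.6] 1420
mug (array([ 721. , -304.8]), array([102. ,  78.8]), -65.8) z [73.2 89.3 98. ] 213
flower (array([787. , 112.7]), array([129.4,  95.1]), 43.2) z [ 85.9 120.  229.4] 859
```

```bash
cat >> h.py <<'E'
from scipy.spatial.transform import Rotation as Ro
def plan(x,y,z,ya,flip=False):
    """turn (deg, tool axes) then shift (cm, axes after the turn) to put TCP at xyz with tool y at angle ya (mod 180), pointing down"""
    s=arm.read_state();R0=Ro.from_quat(s["ee_rot"]);best=None
    for k in(0,180):
        a=np.radians(ya+k);Y=np.array([np.cos(a),np.sin(a),0]);Z=np.array([0,0,-1.])
        R1=Ro.from_matrix(np.column_stack([np.cross(Y,Z),Y,Z]));t=(R0.inv()*R1).as_rotvec(degrees=True)
        if best is None or (np.linalg.norm(t)<np.linalg.norm(best[0]))!=flip: best=(t,R1)
    t,R1=best;d=R1.inv().apply(np.array([x,y,z])-s["position"])/10
    print("clk %.2f"%s["clock"],"turn",np.round(t,2),"shift",np.round(d,2),"w",round(s["gripper_width"],1),"F",np.round(s["contact_force"],1),"g",round(s["grasp_force"],1),"pos",np.round(s["position"],1),"j6 %.2f"%s["joints"][5])
E
python3 - <<'E'
from h import *
im,P,R=cloud("top")
hsv=cv2.cvtColor(im,cv2.COLOR_RGB2HSV);m=((hsv[...,0]<30)&(hsv[...,1]>40)&(hsv[...,2]>80)).astype(np.uint8)
w=np.zeros_like(m);w[175:230,335:395]=1;m=cv2.morphologyEx(m*w,cv2.MORPH_OPEN,np.ones((9,9)))
q=at(R,4)[m>0];print(rect(q),cv2.minEnclosingCircle(np.float32(q)),q.mean(0))
plan(552.7,-90.3,260,153.6)
E
```

```text
(array([ 557.4, -361.7]), array([142.9, 141.5]), 0.5) ((556.5352172851562, -364.0177917480469), 77.20777893066406) [ 556.51410926 -361.07284412]
clk 0.90 turn [ -0.    -0.   -39.89] shift [-56.57  -5.57  -2.87] w 85.0 F [0.4 0.3 0.1] g 0.0 pos [ 251.3 -572.2  231.3] j6 -0.26
```

Emit:
send_rows(
  targets=[
    {"gripper": -1, "x": 0, "y": 0, "z": -1, "ax": 0, "ay": 0, "az": -6.65},
    {"gripper": -1, "x": 0, "y": 0, "z": -1, "ax": 0, "ay": 0, "az": -6.65},
    {"gripper": -1, "x": 0, "y": 0, "z": -0.87, "ax": 0, "ay": 0, "az": -6.65},
    {"gripper": -1, "x": 0, "y": 0, "z": 0, "ax": 0, "ay": 0, "az": -6.65},
    {"gripper": -1, "x": 0, "y": 0, "z": 0, "ax": 0, "ay": 0, "az": -6.65},
  ],
)

```text
clock: 1.32
position: [251.5, -572.5, 260.9]
ee_rot: [-0.479, 0.878, -0.001, 0.0]
contact_force: [-0.5, -0.0, -0.5]
gripper_width: 85.8
grasp_force: 0.0
```

Emit:
send_rows(
  targets=[
    {"gripper": -1, "x": 0, "y": 0, "z": 0, "ax": 0, "ay": 0, "az": -6.64},
    {"gripper": -1, "x": -3.5, "y": -0.35, "z": 0, "ax": 0, "ay": 0, "az": 0},
    {"gripper": -1, "x": -3.5, "y": -0.35, "z": 0, "ax": 0, "ay": 0, "az": 0},
    {"gripper": -1, "x": -3.5, "y": -0.35, "z": 0, "ax": 0, "ay": 0, "az": 0},
    {"gripper": -1, "x": -3.5, "y": -0.35, "z": 0, "ax": 0, "ay": 0, "az": 0},
  ],
)

```text
clock: 1.73
position: [326.5, -451.9, 260.0]
ee_rot: [-0.527, 0.85, -0.0, 0.0]
contact_force: [0.4, -0.2, -0.0]
gripper_width: 85.6
grasp_force: 0.0
```

Emit:
send_rows(
  targets=[
    {"gripper": -1, "x": -3.5, "y": -0.35, "z": 0, "ax": 0, "ay": 0, "az": 0},
    {"gripper": -1, "x": -3.5, "y": -0.35, "z": 0, "ax": 0, "ay": 0, "az": 0},
    {"gripper": -1, "x": -3.5, "y": -0.35, "z": 0, "ax": 0, "ay": 0, "az": 0},
    {"gripper": -1, "x": -3.5, "y": -0.35, "z": 0, "ax": 0, "ay": 0, "az": 0},
    {"gripper": -1, "x": -3.5, "y": -0.35, "z": 0, "ax": 0, "ay": 0, "az": 0},
  ],
)

```text
clock: 2.15
position: [420.2, -302.5, 260.4]
ee_rot: [-0.527, 0.85, -0.0, 0.0]
contact_force: [1.0, -0.1, 0.1]
gripper_width: 85.5
grasp_force: 0.0
```

Emit:
send_rows(
  targets=[
    {"gripper": -1, "x": -3.5, "y": -0.35, "z": 0, "ax": 0, "ay": 0, "az": 0},
    {"gripper": -1, "x": -3.5, "y": -0.35, "z": 0, "ax": 0, "ay": 0, "az": 0},
    {"gripper": -1, "x": -3.5, "y": -0.35, "z": 0, "ax": 0, "ay": 0, "az": 0},
    {"gripper": -1, "x": -3.5, "y": -0.35, "z": 0, "ax": 0, "ay": 0, "az": 0},
    {"gripper": -1, "x": -3.5, "y": -0.35, "z": 0, "ax": 0, "ay": 0, "az": 0},
  ],
)

```text
clock: 2.57
position: [513.7, -153.5, 260.4]
ee_rot: [-0.527, 0.85, -0.0, 0.0]
contact_force: [0.7, 0.0, -0.1]
gripper_width: 85.2
grasp_force: 0.0
```

Emit:
send_rows(
  targets=[
    {"gripper": -1, "x": -3.5, "y": -0.35, "z": 0, "ax": 0, "ay": 0, "az": 0},
    {"gripper": -1, "x": -3.5, "y": -0.35, "z": 0, "ax": 0, "ay": 0, "az": 0},
    {"gripper": -1, "x": 0, "y": 0, "z": 0, "ax": 0, "ay": 0, "az": 0},
    {"gripper": -1, "x": 0, "y": 0, "z": 0, "ax": 0, "ay": 0, "az": 0},
  ],
)

```text
clock: 2.9
position: [551.2, -93.9, 259.7]
ee_rot: [-0.528, 0.849, 0.0, -0.0]
contact_force: [-1.0, 0.2, -0.1]
gripper_width: 85.5
grasp_force: 0.0
```

```bash
python3 -c "
from h import *
plan(552.7,-90.3,183,153.6)"
```

```text
clk 2.90 turn [ 0.03 -0.02  0.17] shift [-0.39  0.03  7.67] w 85.5 F [-1.   0.2 -0.1] g 0.0 pos [551.2 -93.9 259.7] j6 -0.58
```

Emit:
send_rows(
  targets=[
    {"gripper": -1, "x": -0.4, "y": 0, "z": 2, "ax": 0, "ay": 0, "az": 0},
    {"gripper": -1, "x": 0, "y": 0, "z": 2, "ax": 0, "ay": 0, "az": 0},
    {"gripper": -1, "x": 0, "y": 0, "z": 2, "ax": 0, "ay": 0, "az": 0},
    {"gripper": -1, "x": 0, "y": 0, "z": 1.7, "ax": 0, "ay": 0, "az": 0},
    {"gripper": 0, "x": 0, "y": 0, "z": 0, "ax": 0, "ay": 0, "az": 0},
  ],
)

```text
clock: 3.32
position: [549.2, -92.9, 179.5]
ee_rot: [-0.526, 0.85, 0.002, -0.003]
contact_force: [-0.0, 1.4, -1.1]
gripper_width: 75.1
grasp_force: 0.0
```

Emit:
send_rows(
  targets=[
    {"gripper": 1, "x": 0, "y": 0, "z": 0},
    {"gripper": 1, "x": 0, "y": 0, "z": 0},
    {"gripper": 1, "x": 0, "y": 0, "z": 0},
    {"gripper": 1, "x": 0, "y": 0, "z": 0},
    {"gripper": 1, "x": 0, "y": 0, "z": 0},
  ],
)

```text
$.targets[0]: bad value
```

Emit:
send_rows(
  targets=[
    {"gripper": 1, "x": 0, "y": 0, "z": 0},
    {"gripper": 1, "x": 0, "y": 0, "z": 0},
    {"gripper": 1, "x": 0, "y": 0, "z": 0},
  ],
)

```text
$.targets[0]: bad value
```

Emit:
send_rows(
  targets=[
    {"gripper": 1, "x": 0, "y": 0, "z": 0, "ax": 0, "ay": 0, "az": 0},
    {"gripper": 1, "x": 0, "y": 0, "z": 0, "ax": 0, "ay": 0, "az": 0},
    {"gripper": 1, "x": 0, "y": 0, "z": 0, "ax": 0, "ay": 0, "az": 0},
    {"gripper": 1, "x": 0, "y": 0, "z": 0, "ax": 0, "ay": 0, "az": 0},
    {"gripper": 1, "x": 0, "y": 0, "z": 0, "ax": 0, "ay": 0, "az": 0},
  ],
)

```text
clock: 3.73
position: [553.2, -92.2, 184.4]
ee_rot: [-0.527, 0.85, -0.001, 0.001]
contact_force: [0.5, -1.2, 0.8]
gripper_width: 17.3
grasp_force: 60.7
```

Emit:
send_rows(
  targets=[
    {"gripper": 1, "x": 0, "y": 0, "z": 0, "ax": 0, "ay": 0, "az": 0},
    {"gripper": 1, "x": 0, "y": 0, "z": 0, "ax": 0, "ay": 0, "az": 0},
    {"gripper": 1, "x": 0, "y": 0, "z": 0, "ax": 0, "ay": 0, "az": 0},
  ],
)

```text
clock: 3.98
position: [553.3, -92.2, 184.3]
ee_rot: [-0.527, 0.85, -0.001, 0.001]
contact_force: [1.9, -0.1, 5.8]
gripper_width: 17.1
grasp_force: 61.3
```

Emit:
send_rows(
  targets=[
    {"gripper": 1, "x": 0, "y": 0, "z": -0.5, "ax": 0, "ay": 0, "az": 0},
    {"gripper": 1, "x": 0, "y": 0, "z": -1, "ax": 0, "ay": 0, "az": 0},
    {"gripper": 1, "x": 0, "y": 0, "z": -1, "ax": 0, "ay": 0, "az": 0},
    {"gripper": 1, "x": 0, "y": 0, "z": -1, "ax": 0, "ay": 0, "az": 0},
    {"gripper": 1, "x": 0, "y": 0, "z": 0, "ax": 0, "ay": 0, "az": 0},
  ],
)

```text
clock: 4.4
position: [553.5, -92.0, 220.5]
ee_rot: [-0.527, 0.85, -0.001, 0.002]
contact_force: [1.3, -0.0, -5.1]
gripper_width: 16.7
grasp_force: 59.7
```

Emit:
send_rows(
  targets=[
    {"gripper": 1, "x": 1, "y": -0.5, "z": 0, "ax": 0, "ay": 0, "az": 0},
    {"gripper": 1, "x": 2, "y": -1, "z": 0, "ax": 0, "ay": 0, "az": 0},
    {"gripper": 1, "x": 2, "y": -1, "z": 0, "ax": 0, "ay": 0, "az": 0},
    {"gripper": 1, "x": 2, "y": -1, "z": 0, "ax": 0, "ay": 0, "az": 0},
    {"gripper": 1, "x": 2, "y": -1, "z": 0, "ax": 0, "ay": 0, "az": 0},
  ],
)

```text
clock: 4.82
position: [551.9, -193.7, 217.3]
ee_rot: [-0.527, 0.85, 0.001, -0.001]
contact_force: [0.4, 0.3, -5.4]
gripper_width: 17.1
grasp_force: 59.7
```

Emit:
send_rows(
  targets=[
    {"gripper": 1, "x": 2, "y": -1, "z": 0, "ax": 0, "ay": 0, "az": 0},
    {"gripper": 1, "x": 2, "y": -1, "z": 0, "ax": 0, "ay": 0, "az": 0},
    {"gripper": 1, "x": 2, "y": -1, "z": 0, "ax": 0, "ay": 0, "az": 0},
    {"gripper": 1, "x": 2, "y": -1, "z": 0, "ax": 0, "ay": 0, "az": 0},
    {"gripper": 1, "x": 2, "y": -1, "z": 0, "ax": 0, "ay": 0, "az": 0},
  ],
)

```text
clock: 5.23
position: [552.1, -305.7, 217.0]
ee_rot: [-0.527, 0.85, 0.001, -0.001]
contact_force: [0.2, 0.5, -6.0]
gripper_width: 16.7
grasp_force: 59.7
```

Emit:
send_rows(
  targets=[
    {"gripper": 1, "x": 2, "y": -1, "z": 0, "ax": 0, "ay": 0, "az": 0},
    {"gripper": 1, "x": 2, "y": -1, "z": 0, "ax": 0, "ay": 0, "az": 0},
    {"gripper": 1, "x": 1, "y": -0.8, "z": 0, "ax": 0, "ay": 0, "az": 0},
    {"gripper": 1, "x": 0, "y": 0, "z": 0, "ax": 0, "ay": 0, "az": 0},
    {"gripper": 1, "x": 0, "y": 0, "z": 0, "ax": 0, "ay": 0, "az": 0},
  ],
)

```text
clock: 5.65
position: [554.8, -362.3, 216.5]
ee_rot: [-0.526, 0.85, 0.001, -0.001]
contact_force: [-1.0, -0.4, -6.1]
gripper_width: 17.2
grasp_force: 59.7
```

```bash
python3 -c "
from h import *
plan(557,-362,162,153.6)
im,P,R=cloud('side','side1')
im,P,R=cloud('top','top1')"
```

```text
clk 5.65 turn [ 0.16  0.03 -0.11] shift [-0.12 -0.18  5.45] w 17.2 F [-1.  -0.4 -6.1] g 59.7 pos [ 554.8 -362.3  216.5] j6 -0.13
```

View pics/side1.png

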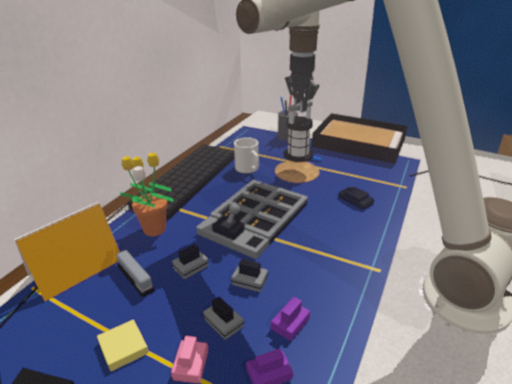

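The lamp hangs upright at (298,140) over the mat at (297,170). I'm lowering it gently.

Emit:
send_rows(
  targets=[
    {"gripper": 1, "x": -0.1, "y": -0.2, "z": 1, "ax": 0, "ay": 0, "az": 0},
    {"gripper": 1, "x": 0, "y": 0, "z": 1.5, "ax": 0, "ay": 0, "az": 0},
    {"gripper": 1, "x": 0, "y": 0, "z": 1.5, "ax": 0, "ay": 0, "az": 0},
    {"gripper": 1, "x": 0, "y": 0, "z": 0.8, "ax": 0, "ay": 0, "az": 0},
    {"gripper": 1, "x": 0, "y": 0, "z": 0.3, "ax": 0, "ay": 0, "az": 0},
  ],
)

```text
clock: 6.17
position: [557.0, -360.4, 164.4]
ee_rot: [-0.527, 0.85, 0.002, -0.001]
contact_force: [0.2, -0.9, -6.8]
gripper_width: 16.7
grasp_force: 59.7
```

Emit:
send_rows(
  targets=[
    {"gripper": 1, "x": 0, "y": 0, "z": 0.2, "ax": 0, "ay": 0, "az": 0},
    {"gripper": 1, "x": 0, "y": 0, "z": 0.1, "ax": 0, "ay": 0, "az": 0},
    {"gripper": 1, "x": 0, "y": 0, "z": 0.1, "ax": 0, "ay": 0, "az": 0},
  ],
)

```text
clock: 6.42
position: [558.6, -361.7, 163.9]
ee_rot: [-0.527, 0.85, -0.001, 0.001]
contact_force: [-0.2, 0.2, -6.3]
gripper_width: 17.0
grasp_force: 59.7
```

Emit:
send_rows(
  targets=[
    {"gripper": 1, "x": 0, "y": 0, "z": 0.1, "ax": 0, "ay": 0, "az": 0},
    {"gripper": 1, "x": 0, "y": 0, "z": 0.0, "ax": 0, "ay": 0, "az": 0},
  ],
)

```text
clock: 6.58
position: [558.1, -361.6, 162.5]
ee_rot: [-0.527, 0.85, -0.0, 0.0]
contact_force: [0.2, 0.5, -7.0]
gripper_width: 17.1
grasp_force: 59.7
```

Emit:
send_rows(
  targets=[
    {"gripper": 1, "x": 0, "y": 0, "z": 0.1, "ax": 0, "ay": 0, "az": 0},
    {"gripper": 1, "x": 0, "y": 0, "z": 0.1, "ax": 0, "ay": 0, "az": 0},
    {"gripper": 1, "x": 0, "y": 0, "z": 0, "ax": 0, "ay": 0, "az": 0},
  ],
)

```text
clock: 6.83
position: [557.8, -361.6, 159.9]
ee_rot: [-0.527, 0.85, 0.0, -0.0]
contact_force: [0.8, -0.4, -6.0]
gripper_width: 17.0
grasp_force: 59.7
```

Emit:
send_rows(
  targets=[
    {"gripper": 1, "x": 0, "y": 0, "z": 0.1, "ax": 0, "ay": 0, "az": 0},
    {"gripper": 1, "x": 0, "y": 0, "z": 0, "ax": 0, "ay": 0, "az": 0},
    {"gripper": 1, "x": 0, "y": 0, "z": 0, "ax": 0, "ay": 0, "az": 0},
  ],
)

```text
clock: 7.08
position: [557.9, -361.6, 158.9]
ee_rot: [-0.527, 0.85, 0.0, -0.0]
contact_force: [1.6, -0.7, -6.9]
gripper_width: 17.1
grasp_force: 59.7
```

Emit:
send_rows(
  targets=[
    {"gripper": 1, "x": 0, "y": 0, "z": 0.1, "ax": 0, "ay": 0, "az": 0},
    {"gripper": 1, "x": 0, "y": 0, "z": 0, "ax": 0, "ay": 0, "az": 0},
    {"gripper": 1, "x": 0, "y": 0, "z": 0, "ax": 0, "ay": 0, "az": 0},
  ],
)

```text
clock: 7.33
position: [558.2, -361.8, 158.4]
ee_rot: [-0.527, 0.85, -0.0, 0.0]
contact_force: [-0.5, -0.4, -5.2]
gripper_width: 16.9
grasp_force: 59.9
```

Emit:
send_rows(
  targets=[
    {"gripper": 1, "x": 0, "y": 0, "z": 0.1, "ax": 0, "ay": 0, "az": 0},
    {"gripper": 1, "x": 0, "y": 0, "z": 0, "ax": 0, "ay": 0, "az": 0},
    {"gripper": 1, "x": 0, "y": 0, "z": 0, "ax": 0, "ay": 0, "az": 0},
  ],
)

```text
clock: 7.58
position: [558.3, -361.9, 158.4]
ee_rot: [-0.527, 0.85, -0.001, 0.0]
contact_force: [-1.2, 1.0, 2.6]
gripper_width: 17.2
grasp_force: 60.7
```

Emit:
send_rows(
  targets=[
    {"gripper": 0, "x": 0, "y": 0, "z": 0, "ax": 0, "ay": 0, "az": 0},
    {"gripper": 0, "x": 0, "y": 0, "z": 0, "ax": 0, "ay": 0, "az": 0},
    {"gripper": -0.6, "x": 0, "y": 0, "z": 0, "ax": 0, "ay": 0, "az": 0},
    {"gripper": -0.6, "x": 0, "y": 0, "z": 0, "ax": 0, "ay": 0, "az": 0},
    {"gripper": -0.6, "x": 0, "y": 0, "z": 0, "ax": 0, "ay": 0, "az": 0},
  ],
)

```text
clock: 8.0
position: [558.1, -361.7, 157.2]
ee_rot: [-0.527, 0.85, -0.0, 0.0]
contact_force: [-0.3, -0.3, 0.3]
gripper_width: 68.1
grasp_force: 0.0
```

Emit:
send_rows(
  targets=[
    {"gripper": -0.6, "x": 0, "y": 0, "z": -1, "ax": 0, "ay": 0, "az": 0},
    {"gripper": -0.6, "x": 0, "y": 0, "z": -2, "ax": 0, "ay": 0, "az": 0},
    {"gripper": -0.6, "x": 0, "y": 0, "z": -3, "ax": 0, "ay": 0, "az": 0},
    {"gripper": -0.6, "x": 0, "y": 0, "z": -3, "ax": 0, "ay": 0, "az": 0},
    {"gripper": -0.6, "x": 0, "y": 0, "z": 0, "ax": 0, "ay": 0, "az": 0},
  ],
)

```text
clock: 8.42
position: [560.7, -363.7, 255.9]
ee_rot: [-0.527, 0.85, -0.007, 0.003]
contact_force: [-0.1, 0.1, 2.1]
gripper_width: 68.4
grasp_force: 0.0
```

```bash
cat > packs.py <<'E'
from h import *
def see(a=None):
    im,P,R=cloud("top",a);x,y,z=np.moveaxis(P,-1,0)
    hsv=cv2.cvtColor(im,cv2.COLOR_RGB2HSV)
    m=((z>42)&(z<70)&(x>350)&(x<700)&(y>80)&(y<400)).astype(np.uint8)
    n,l,st,_=cv2.connectedComponentsWithStats(m)
    for k in range(1,n):
        if st[k,4]>50:
            b=st[k];s=np.s_[b[1]-10:b[1]+b[3]+10,b[0]-10:b[0]+b[2]+10]
            q=P[s][(z[s]>15)&(z[s]<70)]
            print("px",b[:2]+b[2:4]//2,"rgb",np.median(im[s][(z[s]>15)&(z[s]<35)],0),rect(q[:,:2]),"fin",rect(P[l==k][:,:2]))
    return im,P,R
E
python3 - <<'E'
from packs import *
im,P,R=see("top2")
x,y,z=np.moveaxis(P,-1,0)
m=(z>165)&(z<190)&(abs(y+362)<70)&(abs(x-557)<70)&(x<600)
print("lamp top",rect(P[m][:,:2]),np.median(z[m]))
m=(z>15)&(z<37)&(abs(x-558)<130)&(y<95)&(y>-210)
m=m.astype(np.uint8);n,l,st,_=cv2.connectedComponentsWithStats(m);k=1+np.argmax(st[1:,4]);print("charger",rect(P[l==k][:,:2]))
# pocket floors
f=((z>12)&(z<24)&(abs(x-558)<110)&(y<30)&(y>-210)).astype(np.uint8)
n,l,st,_=cv2.connectedComponentsWithStats(f,connectivity=4)
for k in range(1,n):
    if st[k,4]>60:print("pocket",rect(P[l==k][:,:2]),st[k,4])
plan(607.4,186.9,120,66.5-90)
E
```

```text
px [180 164] rgb [56. 57. 59.] (array([689.3, 283.5]), array([104.5,  29.9]), -20.0) fin (array([670.9, 291.6]), array([62.7, 28.1]), -17.7)
px [209 182] rgb [91.5 93.5 94. ] (array([607.3, 187. ]), array([71.1, 50.1]), 67.6) fin (array([607.2, 186.7]), array([46.3, 19.9]), 67.0)
px [215 226] rgb [136. 141. 140.] (array([460. , 164.3]), array([70.4, 50.5]), 6.5) fin (array([460., 164.]), array([45.6, 20. ]), 7.5)
px [177 226] rgb [92. 94. 94.] (array([453.6, 292.2]), array([67.9, 51.1]), -20.4) fin (array([454. , 293.2]), array([43.1, 21.2]), -21.2)
lamp top (array([ 550.8, -371.9]), array([55.6, 19.3]), 65.9) 183.34545499228443
charger (array([561. , -56.3]), array([280.2, 189.4]), 84.4)
pocket (array([609. , -23.2]), array([74.3, 55.1]), -5.6) 322
pocket (array([602.4, -91.5]), array([74.7, 54.6]), -5.6) 331
pocket (array([ 595.9, -158. ]), array([74.7, 58.9]), -5.0) 327
pocket (array([520.9, -14.6]), array([75.2, 55.1]), -5.6) 330
pocket (array([514.2, -83. ]), array([74.7, 55.2]), -6.5) 326
pocket (array([ 507.4, -151.3]), array([75.8, 54. ]), -4.9) 331
clk 8.47 turn [-0.58 -0.02 -2.88] shift [-52.3   17.55  13.27] w 68.5 F [-1.3  0.1 -0.6] g 0.0 pos [ 559.8 -362.7  252.7] j6 -0.13
```

Emit:
send_rows(
  targets=[
    {"gripper": -0.2, "x": 0, "y": 0, "z": 0, "ax": -0.6, "ay": 0, "az": -2.9},
    {"gripper": -0.2, "x": -3.7, "y": 1.25, "z": 0, "ax": 0, "ay": 0, "az": 0},
    {"gripper": -0.2, "x": -3.7, "y": 1.25, "z": 0, "ax": 0, "ay": 0, "az": 0},
    {"gripper": -0.2, "x": -3.7, "y": 1.25, "z": 0, "ax": 0, "ay": 0, "az": 0},
    {"gripper": -0.2, "x": -3.7, "y": 1.25, "z": 0, "ax": 0, "ay": 0, "az": 0},
  ],
)

```text
clock: 8.88
position: [570.6, -204.5, 247.2]
ee_rot: [-0.548, 0.837, 0.005, -0.003]
contact_force: [0.9, 0.3, 0.6]
gripper_width: 51.4
grasp_force: 0.0
```

Emit:
send_rows(
  targets=[
    {"gripper": -0.2, "x": -3.7, "y": 1.25, "z": 0, "ax": 0, "ay": 0, "az": 0},
    {"gripper": -0.2, "x": -3.7, "y": 1.25, "z": 0, "ax": 0, "ay": 0, "az": 0},
    {"gripper": -0.2, "x": -3.7, "y": 1.25, "z": 0, "ax": 0, "ay": 0, "az": 0},
    {"gripper": -0.2, "x": -3.7, "y": 1.25, "z": 0, "ax": 0, "ay": 0, "az": 0},
    {"gripper": -0.2, "x": -3.7, "y": 1.25, "z": 0, "ax": 0, "ay": 0, "az": 0},
  ],
)

```text
clock: 9.3
position: [587.1, -9.5, 248.2]
ee_rot: [-0.548, 0.836, 0.005, -0.003]
contact_force: [0.6, -0.7, -0.8]
gripper_width: 51.4
grasp_force: 0.0
```

Emit:
send_rows(
  targets=[
    {"gripper": -0.2, "x": -3.7, "y": 1.25, "z": 0, "ax": 0, "ay": 0, "az": 0},
    {"gripper": -0.2, "x": -3.7, "y": 1.25, "z": 0, "ax": 0, "ay": 0, "az": 0},
    {"gripper": -0.2, "x": -3.7, "y": 1.25, "z": 1, "ax": 0, "ay": 0, "az": 0},
    {"gripper": -0.2, "x": -3.7, "y": 1.25, "z": 2, "ax": 0, "ay": 0, "az": 0},
    {"gripper": -0.2, "x": -3.7, "y": 1.25, "z": 3, "ax": 0, "ay": 0, "az": 0},
  ],
)

```text
clock: 9.72
position: [603.7, 178.3, 196.0]
ee_rot: [-0.549, 0.836, 0.004, -0.0]
contact_force: [1.1, 0.2, 0.4]
gripper_width: 51.2
grasp_force: 0.0
```

Emit:
send_rows(
  targets=[
    {"gripper": -0.2, "x": -0.5, "y": 0, "z": 3, "ax": 0, "ay": 0, "az": 0},
    {"gripper": -0.2, "x": 0, "y": 0, "z": 3, "ax": 0, "ay": 0, "az": 0},
    {"gripper": -0.2, "x": 0, "y": 0, "z": 1.2, "ax": 0, "ay": 0, "az": 0},
    {"gripper": -0.2, "x": 0, "y": 0, "z": 0, "ax": 0, "ay": 0, "az": 0},
    {"gripper": -0.2, "x": 0, "y": 0, "z": 0, "ax": 0, "ay": 0, "az": 0},
  ],
)

```text
clock: 10.13
position: [604.0, 180.2, 122.1]
ee_rot: [-0.548, 0.836, 0.004, -0.004]
contact_force: [-0.3, 0.3, 1.3]
gripper_width: 51.4
grasp_force: 0.0
```

```bash
python3 -c "
from packs import *
see('top3')
plan(607.3,186.9,30,157)"
```

```text
px [215 226] rgb [137. 142. 141.] (array([460. , 164.3]), array([70.1, 50.6]), 7.4) fin (array([460. , 164.2]), array([45.5, 20.6]), 6.7)
px [177 226] rgb [134. 138. 137.] (array([454.4, 292.6]), array([67.6, 50.5]), -21.7) fin (array([454.4, 292.7]), array([42. , 22.4]), -21.1)
clk 10.18 turn [ 0.53  0.06 -0.48] shift [-0.68  0.03  9.35] w 50.9 F [-0.1 -0.6  0.7] g 0.0 pos [604.9 180.5 123.5] j6 -0.95
```

Emit:
send_rows(
  targets=[
    {"gripper": -0.2, "x": -0.7, "y": 0, "z": 2.5, "ax": 0.5, "ay": 0, "az": -0.5},
    {"gripper": -0.2, "x": 0, "y": 0, "z": 3, "ax": 0, "ay": 0, "az": 0},
    {"gripper": -0.2, "x": 0, "y": 0, "z": 2.5, "ax": 0, "ay": 0, "az": 0},
    {"gripper": -0.2, "x": 0, "y": 0, "z": 1.2, "ax": 0, "ay": 0, "az": 0},
    {"gripper": -0.2, "x": 0, "y": 0, "z": 0, "ax": 0, "ay": 0, "az": 0},
  ],
)

```text
clock: 10.6
position: [605.8, 186.2, 29.1]
ee_rot: [-0.552, 0.834, 0.001, -0.002]
contact_force: [0.2, -0.2, -0.3]
gripper_width: 51.2
grasp_force: 0.0
```

Emit:
send_rows(
  targets=[
    {"gripper": 0, "x": 0, "y": 0, "z": 0, "ax": 0, "ay": 0, "az": 0},
    {"gripper": 1, "x": 0, "y": 0, "z": 0, "ax": 0, "ay": 0, "az": 0},
    {"gripper": 1, "x": 0, "y": 0, "z": 0, "ax": 0, "ay": 0, "az": 0},
    {"gripper": 1, "x": 0, "y": 0, "z": 0, "ax": 0, "ay": 0, "az": 0},
    {"gripper": 1, "x": 0, "y": 0, "z": 0, "ax": 0, "ay": 0, "az": 0},
  ],
)

```text
clock: 11.02
position: [608.3, 187.7, 33.1]
ee_rot: [-0.552, 0.834, 0.0, 0.002]
contact_force: [0.4, -0.3, 6.4]
gripper_width: 18.9
grasp_force: 59.8
```

Emit:
send_rows(
  targets=[
    {"gripper": 1, "x": 0, "y": 0, "z": 0, "ax": 0, "ay": 0, "az": 0},
    {"gripper": 1, "x": 0, "y": 0, "z": 0, "ax": 0, "ay": 0, "az": 0},
  ],
)

```text
clock: 11.18
position: [608.3, 187.7, 33.1]
ee_rot: [-0.552, 0.834, 0.0, 0.002]
contact_force: [0.7, -0.1, 5.7]
gripper_width: 18.7
grasp_force: 59.8
```

Emit:
send_rows(
  targets=[
    {"gripper": 1, "x": 0, "y": 0, "z": -1, "ax": 0, "ay": 0, "az": 0},
    {"gripper": 1, "x": 0, "y": 0, "z": -3, "ax": 0, "ay": 0, "az": 0},
    {"gripper": 1, "x": 0, "y": 0, "z": -3, "ax": 0, "ay": 0, "az": 0},
    {"gripper": 1, "x": 0, "y": 0, "z": -3, "ax": 0, "ay": 0, "az": 0},
    {"gripper": 1, "x": 0, "y": 0, "z": -3, "ax": 0, "ay": 0, "az": 0},
  ],
)

```text
clock: 11.6
position: [605.9, 186.6, 161.9]
ee_rot: [-0.552, 0.834, 0.001, -0.001]
contact_force: [0.1, 0.4, -1.8]
gripper_width: 18.8
grasp_force: 58.8
```

```bash
python3 -c "
from packs import *
plan(608.6,-23.6,150,84.4)"
```

```text
clk 11.60 turn [ 0.14 -0.15 72.58] shift [ -2.32 -20.89   1.19] w 18.8 F [ 0.1  0.4 -1.8] g 58.8 pos [605.9 186.6 161.9] j6 -0.95
```

Emit:
send_rows(
  targets=[
    {"gripper": 1, "x": 0, "y": 0, "z": 0, "ax": 0, "ay": 0, "az": 6.6},
    {"gripper": 1, "x": 0, "y": 0, "z": 0, "ax": 0, "ay": 0, "az": 6.6},
    {"gripper": 1, "x": 0, "y": 0, "z": 0, "ax": 0, "ay": 0, "az": 6.6},
    {"gripper": 1, "x": 0, "y": 0, "z": 0, "ax": 0, "ay": 0, "az": 6.6},
    {"gripper": 1, "x": 0, "y": 0, "z": 0, "ax": 0, "ay": 0, "az": 6.6},
  ],
)

```text
clock: 12.02
position: [605.9, 186.6, 160.6]
ee_rot: [-0.289, 0.957, 0.001, -0.001]
contact_force: [-0.6, 0.2, -1.3]
gripper_width: 18.8
grasp_force: 58.9
```

Emit:
send_rows(
  targets=[
    {"gripper": 1, "x": 0, "y": 0, "z": 0, "ax": 0, "ay": 0, "az": 6.6},
    {"gripper": 1, "x": 0, "y": 0, "z": 0, "ax": 0, "ay": 0, "az": 6.6},
    {"gripper": 1, "x": 0, "y": 0, "z": 0, "ax": 0, "ay": 0, "az": 6.6},
    {"gripper": 1, "x": 0, "y": 0, "z": 0, "ax": 0, "ay": 0, "az": 6.6},
    {"gripper": 1, "x": 0, "y": 0, "z": 0, "ax": 0, "ay": 0, "az": 6.6},
  ],
)

```text
clock: 12.43
position: [605.9, 186.6, 160.4]
ee_rot: [-0.006, 1.0, 0.0, -0.002]
contact_force: [-0.2, -0.8, -1.5]
gripper_width: 19.0
grasp_force: 59.0
```

Emit:
send_rows(
  targets=[
    {"gripper": 1, "x": 0, "y": 0, "z": 0, "ax": 0, "ay": 0, "az": 6.6},
    {"gripper": 1, "x": -0.3, "y": -3, "z": 0, "ax": 0, "ay": 0, "az": 0},
    {"gripper": 1, "x": -0.5, "y": -4, "z": 0, "ax": 0, "ay": 0, "az": 0},
    {"gripper": 1, "x": -0.5, "y": -4, "z": 0, "ax": 0, "ay": 0, "az": 0},
    {"gripper": 1, "x": -0.5, "y": -4, "z": 0, "ax": 0, "ay": 0, "az": 0},
  ],
)

```text
clock: 12.85
position: [609.0, 34.7, 160.4]
ee_rot: [0.048, 0.999, 0.001, -0.002]
contact_force: [0.9, 0.3, -2.2]
gripper_width: 18.7
grasp_force: 59.0
```

Emit:
send_rows(
  targets=[
    {"gripper": 1, "x": -0.5, "y": -4, "z": 0, "ax": 0, "ay": 0, "az": 0},
    {"gripper": 1, "x": 0, "y": -1.9, "z": 0, "ax": 0, "ay": 0, "az": 0},
    {"gripper": 1, "x": 0, "y": 0, "z": 2, "ax": 0, "ay": 0, "az": 0},
    {"gripper": 1, "x": 0, "y": 0, "z": 3, "ax": 0, "ay": 0, "az": 0},
    {"gripper": 1, "x": 0, "y": 0, "z": 0, "ax": 0, "ay": 0, "az": 0},
  ],
)

```text
clock: 13.27
position: [604.3, -24.4, 104.9]
ee_rot: [0.051, 0.999, 0.0, -0.007]
contact_force: [-2.0, -0.3, -3.5]
gripper_width: 18.9
grasp_force: 59.1
```

Emit:
send_rows(
  targets=[
    {"gripper": 1, "x": 0, "y": 0, "z": 0, "ax": 0, "ay": 0, "az": 0},
    {"gripper": 1, "x": 0, "y": 0, "z": 0, "ax": 0, "ay": 0, "az": 0},
  ],
)

```text
clock: 13.43
position: [609.9, -23.1, 111.6]
ee_rot: [0.048, 0.999, 0.0, -0.0]
contact_force: [0.1, 0.4, -0.7]
gripper_width: 19.0
grasp_force: 59.2
```

```bash
python3 -c "
from packs import *
plan(608.6,-23.6,66,84.4)"
```

```text
clk 13.43 turn [ 0.03 -0.02  0.05] shift [ 0.12 -0.06  4.56] w 19.0 F [ 0.1  0.4 -0.7] g 59.2 pos [609.9 -23.1 111.6] j6 -1.89
```

Emit:
send_rows(
  targets=[
    {"gripper": 1, "x": 0, "y": -0.05, "z": 1.5, "ax": 0, "ay": 0, "az": 0},
    {"gripper": 1, "x": 0, "y": 0, "z": 1.5, "ax": 0, "ay": 0, "az": 0},
    {"gripper": 1, "x": 0, "y": 0, "z": 1, "ax": 0, "ay": 0, "az": 0},
    {"gripper": 1, "x": 0, "y": 0, "z": 0, "ax": 0, "ay": 0, "az": 0},
    {"gripper": 1, "x": 0, "y": 0, "z": 0, "ax": 0, "ay": 0, "az": 0},
  ],
)

```text
clock: 13.85
position: [609.6, -23.5, 71.1]
ee_rot: [0.048, 0.999, 0.0, -0.0]
contact_force: [-0.5, -0.0, -1.3]
gripper_width: 18.8
grasp_force: 59.2
```

Emit:
send_rows(
  targets=[
    {"gripper": 1, "x": 0, "y": 0, "z": 0.4, "ax": 0, "ay": 0, "az": 0},
    {"gripper": 1, "x": 0, "y": 0, "z": 0.4, "ax": 0, "ay": 0, "az": 0},
    {"gripper": 1, "x": 0, "y": 0, "z": 0.4, "ax": 0, "ay": 0, "az": 0},
    {"gripper": 1, "x": 0, "y": 0, "z": 0.3, "ax": 0, "ay": 0, "az": 0},
    {"gripper": 1, "x": 0, "y": 0, "z": 0, "ax": 0, "ay": 0, "az": 0},
  ],
)

```text
clock: 14.27
position: [609.3, -23.8, 54.9]
ee_rot: [0.049, 0.999, 0.0, -0.001]
contact_force: [0.9, 0.0, -1.6]
gripper_width: 18.9
grasp_force: 59.3
```

Emit:
send_rows(
  targets=[
    {"gripper": 1, "x": 0, "y": 0, "z": 0.3, "ax": 0, "ay": 0, "az": 0},
    {"gripper": 1, "x": 0, "y": 0, "z": 0.2, "ax": 0, "ay": 0, "az": 0},
    {"gripper": 1, "x": 0, "y": 0, "z": 0.1, "ax": 0, "ay": 0, "az": 0},
    {"gripper": 1, "x": 0, "y": 0, "z": 0, "ax": 0, "ay": 0, "az": 0},
  ],
)

```text
clock: 14.6
position: [609.3, -23.8, 51.1]
ee_rot: [0.048, 0.999, 0.0, -0.0]
contact_force: [-3.8, 0.6, 6.7]
gripper_width: 18.7
grasp_force: 60.3
```

Emit:
send_rows(
  targets=[
    {"gripper": 0.2, "x": 0, "y": 0, "z": 0, "ax": 0, "ay": 0, "az": 0},
    {"gripper": -0.2, "x": 0, "y": 0, "z": 0, "ax": 0, "ay": 0, "az": 0},
    {"gripper": -0.2, "x": 0, "y": 0, "z": 0, "ax": 0, "ay": 0, "az": 0},
    {"gripper": -0.2, "x": 0, "y": 0, "z": -1, "ax": 0, "ay": 0, "az": 0},
    {"gripper": -0.2, "x": 0, "y": 0, "z": -3, "ax": 0, "ay": 0, "az": 0},
  ],
)

```text
clock: 15.02
position: [605.8, -24.2, 85.6]
ee_rot: [0.049, 0.999, -0.0, -0.006]
contact_force: [-0.3, -0.1, -1.2]
gripper_width: 51.4
grasp_force: 0.0
```

Emit:
send_rows(
  targets=[
    {"gripper": -0.2, "x": 0, "y": 0, "z": -3, "ax": 0, "ay": 0, "az": 0},
    {"gripper": -0.2, "x": 0, "y": 0, "z": -3, "ax": 0, "ay": 0, "az": 0},
    {"gripper": -0.2, "x": 0, "y": 0, "z": 0, "ax": 0, "ay": 0, "az": 0},
    {"gripper": -0.2, "x": 0, "y": 0, "z": 0, "ax": 0, "ay": 0, "az": 0},
  ],
)

```text
clock: 15.35
position: [610.5, -23.6, 152.3]
ee_rot: [0.049, 0.999, 0.001, 0.002]
contact_force: [-0.0, 0.2, -1.1]
gripper_width: 51.3
grasp_force: 0.0
```

```bash
python3 -c "
from packs import *
see('top4')
plan(460,164.2,90,97)"
```

```text
px [181 164] rgb [58. 60. 62.] (array([692.2, 283.2]), array([110.2,  29.6]), -20.9) fin (array([671.3, 290.1]), array([64.2, 28.5]), -19.4)
px [177 226] rgb [133. 138. 137.] (array([454. , 292.8]), array([67.4, 51.6]), -20.1) fin (array([454.3, 292.8]), array([42.3, 20.4]), -21.1)
clk 15.40 turn [  0.1   -0.   -12.62] shift [12.52 20.47  6.03] w 51.1 F [-0.2  0.4 -0.2] g 0.0 pos [609.3 -23.8 150.3] j6 -1.89
```

```bash
python3 - <<'E'
import cv2
t=cv2.imread("pics/top4.png")[90:290,120:400]
cv2.imwrite("pics/top4c.png",cv2.resize(t,(784,560),interpolation=cv2.INTER_CUBIC))
E
```

```text
(no output)
```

View pics/top4c.png

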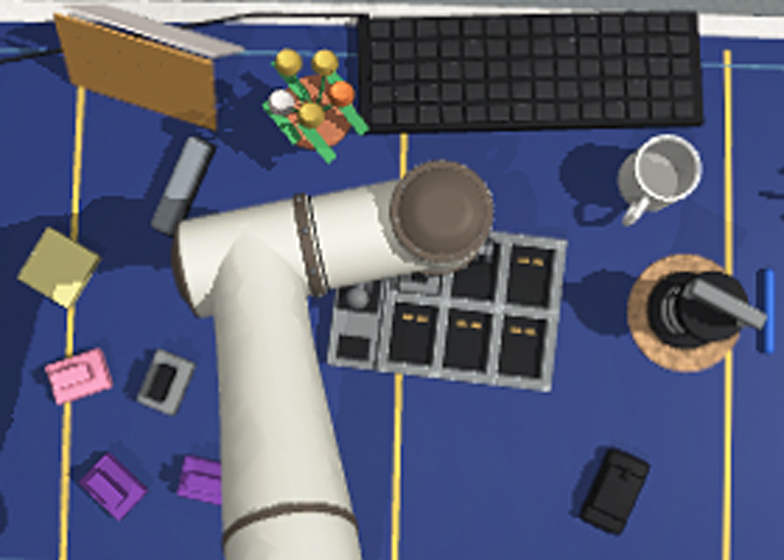

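The lamp stands on the mat at (685,310) and the arm hides pack 2 from above, so I'm checking it with the side camera.

```bash
cat >> packs.py <<'E'
def side():
    im,P,R=cloud("side");x,y,z=np.moveaxis(P,-1,0)
    m=((z>51)&(z<63)&(x>350)&(x<700)&(y>-200)&(y<400)).astype(np.uint8)
    n,l,st,_=cv2.connectedComponentsWithStats(m)
    for k in range(1,n):
        if st[k,4]>40: print("side px",st[k,:2]+st[k,2:4]//2,rect(P[l==k][:,:2]),st[k,4])
E
python3 -c "
from packs import *
side()"
```

```text
side px [228 222] (array([580.1,  51.1]), array([32.8, 20.7]), 80.7) 59
side px [250 263] (array([460.8, 163.1]), array([45.3, 21.3]), 5.4) 147
side px [223 306] (array([453.9, 291.3]), array([47. , 20.3]), -22.3) 202
side px [189 342] (array([462.4, 391. ]), array([22.3, 20.8]), -71.5) 112
```

Emit:
send_rows(
  targets=[
    {"gripper": -0.2, "x": 0, "y": 0, "z": 0, "ax": 0, "ay": 0, "az": -6.3},
    {"gripper": -0.2, "x": 0, "y": 0, "z": 0, "ax": 0, "ay": 0, "az": -6.3},
    {"gripper": -0.2, "x": 2, "y": 3.3, "z": 0, "ax": 0, "ay": 0, "az": 0},
    {"gripper": -0.2, "x": 2, "y": 3.3, "z": 0, "ax": 0, "ay": 0, "az": 0},
    {"gripper": -0.2, "x": 2, "y": 3.3, "z": 0, "ax": 0, "ay": 0, "az": 0},
  ],
)

```text
clock: 15.87
position: [535.8, 67.1, 147.6]
ee_rot: [-0.06, 0.998, -0.0, -0.003]
contact_force: [1.2, 1.2, 0.2]
gripper_width: 51.3
grasp_force: 0.0
```

Emit:
send_rows(
  targets=[
    {"gripper": -0.2, "x": 2, "y": 3.3, "z": 0, "ax": 0, "ay": 0, "az": 0},
    {"gripper": -0.2, "x": 2, "y": 3.3, "z": 0, "ax": 0, "ay": 0, "az": 0},
    {"gripper": -0.2, "x": 2, "y": 3.3, "z": 3, "ax": 0, "ay": 0, "az": 0},
    {"gripper": -0.2, "x": 0.5, "y": 0.7, "z": 3, "ax": 0, "ay": 0, "az": 0},
    {"gripper": -0.2, "x": 0, "y": 0, "z": 0, "ax": 0, "ay": 0, "az": 0},
  ],
)

```text
clock: 16.28
position: [458.1, 159.0, 88.9]
ee_rot: [-0.062, 0.998, -0.002, -0.007]
contact_force: [-0.8, -0.7, -0.9]
gripper_width: 51.4
grasp_force: 0.0
```

Emit:
send_rows(
  targets=[
    {"gripper": -0.2, "x": 0, "y": 0, "z": 0, "ax": 0, "ay": 0, "az": 0},
    {"gripper": -0.2, "x": 0, "y": 0, "z": 0, "ax": 0, "ay": 0, "az": 0},
  ],
)

```text
clock: 16.45
position: [464.4, 159.8, 94.4]
ee_rot: [-0.061, 0.998, 0.0, -0.001]
contact_force: [0.9, -0.3, 0.9]
gripper_width: 51.2
grasp_force: 0.0
```

```bash
python3 -c "
from packs import *
see()
plan(460,164.2,33,97)"
```

```text
px [181 164] rgb [89. 91. 94.] (array([689.5, 283.3]), array([105.1,  31. ]), -21.3) fin (array([671.3, 290.4]), array([65.1, 27.4]), -20.8)
clk 16.50 turn [ 0.08  0.   -0.03] shift [0.43 0.49 6.19] w 51.3 F [0.5 0.1 0.1] g 0.0 pos [464.8 159.9  94.9] j6 -2.11
```

Emit:
send_rows(
  targets=[
    {"gripper": -0.2, "x": 0.4, "y": 0.5, "z": 1, "ax": 0, "ay": 0, "az": 0},
    {"gripper": -0.2, "x": 0, "y": 0, "z": 2.5, "ax": 0, "ay": 0, "az": 0},
    {"gripper": -0.2, "x": 0, "y": 0, "z": 2, "ax": 0, "ay": 0, "az": 0},
    {"gripper": -0.2, "x": 0, "y": 0, "z": 0.7, "ax": 0, "ay": 0, "az": 0},
    {"gripper": -0.2, "x": 0, "y": 0, "z": 0, "ax": 0, "ay": 0, "az": 0},
  ],
)

```text
clock: 16.92
position: [459.1, 163.5, 31.5]
ee_rot: [-0.06, 0.998, -0.0, -0.002]
contact_force: [0.5, 0.2, 0.6]
gripper_width: 51.0
grasp_force: 0.0
```

Emit:
send_rows(
  targets=[
    {"gripper": 0, "x": 0, "y": 0, "z": 0, "ax": 0, "ay": 0, "az": 0},
    {"gripper": 1, "x": 0, "y": 0, "z": 0, "ax": 0, "ay": 0, "az": 0},
    {"gripper": 1, "x": 0, "y": 0, "z": 0, "ax": 0, "ay": 0, "az": 0},
    {"gripper": 1, "x": 0, "y": 0, "z": 0, "ax": 0, "ay": 0, "az": 0},
    {"gripper": 1, "x": 0, "y": 0, "z": 0, "ax": 0, "ay": 0, "az": 0},
  ],
)

```text
clock: 17.33
position: [460.0, 165.0, 33.7]
ee_rot: [-0.061, 0.998, 0.001, 0.001]
contact_force: [-0.3, -2.0, 6.8]
gripper_width: 18.9
grasp_force: 60.1
```

Emit:
send_rows(
  targets=[
    {"gripper": 1, "x": 0, "y": 0, "z": 0, "ax": 0, "ay": 0, "az": 0},
    {"gripper": 1, "x": 0, "y": 0, "z": 0, "ax": 0, "ay": 0, "az": 0},
  ],
)

```text
clock: 17.5
position: [460.0, 165.0, 33.7]
ee_rot: [-0.061, 0.998, 0.001, 0.001]
contact_force: [0.4, -1.7, 6.4]
gripper_width: 18.8
grasp_force: 60.1
```

Emit:
send_rows(
  targets=[
    {"gripper": 1, "x": 0, "y": 0, "z": -1, "ax": 0, "ay": 0, "az": 0},
    {"gripper": 1, "x": 0, "y": 0, "z": -3, "ax": 0, "ay": 0, "az": 0},
    {"gripper": 1, "x": 0, "y": 0, "z": -3, "ax": 0, "ay": 0, "az": 0},
    {"gripper": 1, "x": 0, "y": 0, "z": -3, "ax": 0, "ay": 0, "az": 0},
    {"gripper": 1, "x": 0, "y": 0, "z": -3, "ax": 0, "ay": 0, "az": 0},
  ],
)

```text
clock: 17.92
position: [458.3, 164.0, 163.3]
ee_rot: [-0.061, 0.998, 0.001, -0.001]
contact_force: [0.8, 0.1, -1.9]
gripper_width: 18.5
grasp_force: 59.0
```

```bash
python3 -c "
from packs import *
plan(514.5,-82.7,160,84.4)"
```

```text
clk 17.92 turn [ 0.06 -0.15 12.58] shift [ -8.   -24.01   0.33] w 18.5 F [ 0.8  0.1 -1.9] g 59.0 pos [458.3 164.  163.3] j6 -2.12
```

Emit:
send_rows(
  targets=[
    {"gripper": 1, "x": 0, "y": 0, "z": 0, "ax": 0, "ay": 0, "az": 6.3},
    {"gripper": 1, "x": 0, "y": 0, "z": 0, "ax": 0, "ay": 0, "az": 6.3},
    {"gripper": 1, "x": -0.8, "y": -2.4, "z": 0, "ax": 0, "ay": 0, "az": 0},
    {"gripper": 1, "x": -1.2, "y": -3.6, "z": 0, "ax": 0, "ay": 0, "az": 0},
    {"gripper": 1, "x": -1.2, "y": -3.6, "z": 0, "ax": 0, "ay": 0, "az": 0},
  ],
)

```text
clock: 18.33
position: [481.0, 65.3, 162.0]
ee_rot: [0.048, 0.999, 0.001, -0.001]
contact_force: [0.6, 0.0, -2.6]
gripper_width: 19.0
grasp_force: 59.3
```

Emit:
send_rows(
  targets=[
    {"gripper": 1, "x": -1.2, "y": -3.6, "z": 0, "ax": 0, "ay": 0, "az": 0},
    {"gripper": 1, "x": -1.2, "y": -3.6, "z": 0, "ax": 0, "ay": 0, "az": 0},
    {"gripper": 1, "x": -1.2, "y": -3.6, "z": 0, "ax": 0, "ay": 0, "az": 0},
    {"gripper": 1, "x": -1.2, "y": -3.6, "z": 0, "ax": 0, "ay": 0, "az": 0},
    {"gripper": 1, "x": 0, "y": 0, "z": 2, "ax": 0, "ay": 0, "az": 0},
  ],
)

```text
clock: 18.75
position: [518.7, -87.2, 144.9]
ee_rot: [0.051, 0.999, 0.0, 0.004]
contact_force: [1.0, 2.3, -2.0]
gripper_width: 18.9
grasp_force: 59.6
```

Emit:
send_rows(
  targets=[
    {"gripper": 1, "x": 0, "y": 0, "z": 3, "ax": 0, "ay": 0, "az": 0},
    {"gripper": 1, "x": 0, "y": 0, "z": 2, "ax": 0, "ay": 0, "az": 0},
    {"gripper": 1, "x": 0, "y": 0, "z": 0, "ax": 0, "ay": 0, "az": 0},
    {"gripper": 1, "x": 0, "y": 0, "z": 0, "ax": 0, "ay": 0, "az": 0},
    {"gripper": 1, "x": 0, "y": 0, "z": 0, "ax": 0, "ay": 0, "az": 0},
  ],
)

```text
clock: 19.17
position: [516.2, -82.0, 93.1]
ee_rot: [0.048, 0.999, 0.0, 0.0]
contact_force: [-0.4, 0.1, -2.0]
gripper_width: 18.8
grasp_force: 59.6
```

```bash
python3 -c "
from packs import *
plan(514.5,-82.7,66,84.4)"
```

```text
clk 19.17 turn [0.05 0.03 0.05] shift [ 0.16 -0.09  2.71] w 18.8 F [-0.4  0.1 -2. ] g 59.6 pos [516.2 -82.   93.1] j6 -1.82
```

Emit:
send_rows(
  targets=[
    {"gripper": 1, "x": 0.15, "y": -0.1, "z": 1, "ax": 0, "ay": 0, "az": 0},
    {"gripper": 1, "x": 0, "y": 0, "z": 1, "ax": 0, "ay": 0, "az": 0},
    {"gripper": 1, "x": 0, "y": 0, "z": 0.4, "ax": 0, "ay": 0, "az": 0},
    {"gripper": 1, "x": 0, "y": 0, "z": 0, "ax": 0, "ay": 0, "az": 0},
    {"gripper": 1, "x": 0, "y": 0, "z": 0, "ax": 0, "ay": 0, "az": 0},
  ],
)

```text
clock: 19.58
position: [513.9, -82.9, 68.2]
ee_rot: [0.049, 0.999, 0.0, -0.001]
contact_force: [-0.5, 0.1, -2.9]
gripper_width: 19.1
grasp_force: 59.6
```

Emit:
send_rows(
  targets=[
    {"gripper": 1, "x": 0, "y": 0, "z": 0.4, "ax": 0, "ay": 0, "az": 0},
    {"gripper": 1, "x": 0, "y": 0, "z": 0.4, "ax": 0, "ay": 0, "az": 0},
    {"gripper": 1, "x": 0, "y": 0, "z": 0.4, "ax": 0, "ay": 0, "az": 0},
    {"gripper": 1, "x": 0, "y": 0, "z": 0.2, "ax": 0, "ay": 0, "az": 0},
    {"gripper": 1, "x": 0, "y": 0, "z": 0, "ax": 0, "ay": 0, "az": 0},
  ],
)

```text
clock: 20.0
position: [513.1, -83.1, 53.2]
ee_rot: [0.049, 0.999, 0.0, -0.001]
contact_force: [1.2, -0.2, -2.2]
gripper_width: 18.8
grasp_force: 59.6
```

Emit:
send_rows(
  targets=[
    {"gripper": 1, "x": 0, "y": 0, "z": 0.3, "ax": 0, "ay": 0, "az": 0},
    {"gripper": 1, "x": 0, "y": 0, "z": 0.2, "ax": 0, "ay": 0, "az": 0},
    {"gripper": 1, "x": 0, "y": 0, "z": 0, "ax": 0, "ay": 0, "az": 0},
  ],
)

```text
clock: 20.25
position: [513.9, -83.1, 51.7]
ee_rot: [0.048, 0.999, 0.0, -0.0]
contact_force: [-6.8, 2.0, 16.6]
gripper_width: 19.0
grasp_force: 62.3
```

Emit:
send_rows(
  targets=[
    {"gripper": 0.2, "x": 0, "y": 0, "z": -0.2, "ax": 0, "ay": 0, "az": 0},
    {"gripper": -0.2, "x": 0, "y": 0, "z": 0, "ax": 0, "ay": 0, "az": 0},
    {"gripper": -0.2, "x": 0, "y": 0, "z": 0, "ax": 0, "ay": 0, "az": 0},
    {"gripper": -0.2, "x": 0, "y": 0, "z": -1, "ax": 0, "ay": 0, "az": 0},
    {"gripper": -0.2, "x": 0, "y": 0, "z": -3, "ax": 0, "ay": 0, "az": 0},
  ],
)

```text
clock: 20.67
position: [510.6, -83.3, 87.8]
ee_rot: [0.049, 0.999, -0.0, -0.006]
contact_force: [0.6, 0.0, -1.4]
gripper_width: 51.2
grasp_force: 0.0
```

Emit:
send_rows(
  targets=[
    {"gripper": -0.2, "x": 0, "y": 0, "z": -3, "ax": 0, "ay": 0, "az": 0},
    {"gripper": -0.2, "x": 0, "y": 0, "z": -3, "ax": 0, "ay": 0, "az": 0},
    {"gripper": -0.2, "x": 0, "y": 0, "z": 0, "ax": 0, "ay": 0, "az": 0},
    {"gripper": -0.2, "x": 0, "y": 0, "z": 0, "ax": 0, "ay": 0, "az": 0},
  ],
)

```text
clock: 21.0
position: [515.0, -83.0, 153.3]
ee_rot: [0.049, 0.999, 0.001, 0.002]
contact_force: [-0.3, -0.1, -0.0]
gripper_width: 51.5
grasp_force: 0.0
```

```bash
python3 -c "
from packs import *
see('top5');side()
plan(454.2,292.7,95,69)
print(arm.boxes_of('top','pack0_center'))"
```

```text
px [181 164] rgb [88.  90.5 93.5] (array([689.3, 283. ]), array([104.8,  31.4]), -21.6) fin (array([671.2, 289.8]), array([64.5, 28.5]), -18.8)
px [177 226] rgb [137. 140. 138.] (array([453.9, 292.6]), array([67.1, 51.9]), -21.7) fin (array([454. , 292.6]), array([42.7, 20.9]), -19.7)
side px [275 203] (array([510.5, -74.6]), array([46.8, 17.7]), 16.2) 64
side px [228 222] (array([580.1,  51.1]), array([30.7, 22.7]), 81.2) 58
side px [223 306] (array([453.9, 291. ]), array([45.6, 20.4]), -21.5) 197
side px [189 342] (array([462. , 391.3]), array([22.7, 21.6]), -76.0) 111
clk 21.10 turn [ 0.04 -0.15 15.38] shift [18.97 32.98  5.56] w 51.1 F [-0.5 -0.2 -0.5] g 0.0 pos [513.1 -83.1 150.6] j6 -1.82
[{'rect': [148.0, 253.2, 24.6, 22.7], 'score': 0.75}, {'rect': [133.8, 217.5, 26.3, 16.1], 'score': 0.7}, {'rect': [171.4, 215.2, 17.0, 20.9], 'score': 0.67}, {'rect': [184.9, 248.6, 20.9, 21.1], 'score': 0.56}]
```

Emit:
send_rows(
  targets=[
    {"gripper": -0.2, "x": 0, "y": 0, "z": 0, "ax": 0, "ay": 0, "az": 5.1},
    {"gripper": -0.2, "x": 0, "y": 0, "z": 0, "ax": 0, "ay": 0, "az": 5.1},
    {"gripper": -0.2, "x": 0, "y": 0, "z": 0, "ax": 0, "ay": 0, "az": 5.1},
    {"gripper": -0.2, "x": 1.9, "y": 3.3, "z": 0, "ax": 0, "ay": 0, "az": 0},
    {"gripper": -0.2, "x": 1.9, "y": 3.3, "z": 0, "ax": 0, "ay": 0, "az": 0},
  ],
)

```text
clock: 21.57
position: [500.9, -8.6, 149.3]
ee_rot: [0.184, 0.983, -0.0, -0.002]
contact_force: [1.4, 1.1, -1.0]
gripper_width: 51.4
grasp_force: 0.0
```

Emit:
send_rows(
  targets=[
    {"gripper": -0.2, "x": 1.9, "y": 3.3, "z": 0, "ax": 0, "ay": 0, "az": 0},
    {"gripper": -0.2, "x": 1.9, "y": 3.3, "z": 0, "ax": 0, "ay": 0, "az": 0},
    {"gripper": -0.2, "x": 1.9, "y": 3.3, "z": 0, "ax": 0, "ay": 0, "az": 0},
    {"gripper": -0.2, "x": 1.9, "y": 3.3, "z": 0, "ax": 0, "ay": 0, "az": 0},
    {"gripper": -0.2, "x": 1.9, "y": 3.3, "z": 0, "ax": 0, "ay": 0, "az": 0},
  ],
)

```text
clock: 21.98
position: [470.6, 181.4, 150.0]
ee_rot: [0.181, 0.983, -0.001, -0.002]
contact_force: [0.6, 0.2, -0.3]
gripper_width: 51.2
grasp_force: 0.0
```

Emit:
send_rows(
  targets=[
    {"gripper": -0.2, "x": 1.9, "y": 3.3, "z": 0, "ax": 0, "ay": 0, "az": 0},
    {"gripper": -0.2, "x": 1.9, "y": 3.3, "z": 2, "ax": 0, "ay": 0, "az": 0},
    {"gripper": -0.2, "x": 1.9, "y": 3.3, "z": 2, "ax": 0, "ay": 0, "az": 0},
    {"gripper": -0.2, "x": 0, "y": 0, "z": 1.5, "ax": 0, "ay": 0, "az": 0},
    {"gripper": -0.2, "x": 0, "y": 0, "z": 0, "ax": 0, "ay": 0, "az": 0},
  ],
)

```text
clock: 22.4
position: [451.5, 290.3, 92.9]
ee_rot: [0.18, 0.984, -0.004, -0.004]
contact_force: [-1.3, -1.2, -0.5]
gripper_width: 51.4
grasp_force: 0.0
```

Emit:
send_rows(
  targets=[
    {"gripper": -0.2, "x": 0, "y": 0, "z": 0, "ax": 0, "ay": 0, "az": 0},
    {"gripper": -0.2, "x": 0, "y": 0, "z": 0, "ax": 0, "ay": 0, "az": 0},
  ],
)

```text
clock: 22.57
position: [454.5, 289.9, 97.6]
ee_rot: [0.182, 0.983, -0.0, -0.001]
contact_force: [1.1, 0.2, -0.3]
gripper_width: 51.1
grasp_force: 0.0
```

```bash
python3 -c "
from packs import *
side()
plan(454.1,292.7,33,69)"
```

```text
side px [223 306] (array([454.2, 290.7]), array([47.6, 20.2]), -21.1) 198
side px [189 342] (array([462.1, 391.6]), array([23.9, 20.3]), -70.8) 115
clk 22.62 turn [ 0.05 -0.07  0.04] shift [0.16 0.23 6.52] w 51.3 F [ 0.1 -0.2 -1. ] g 0.0 pos [454.8 290.   98.2] j6 -2.80
```

Emit:
send_rows(
  targets=[
    {"gripper": -0.2, "x": 0.15, "y": 0.2, "z": 1.4, "ax": 0, "ay": 0, "az": 0},
    {"gripper": -0.2, "x": 0, "y": 0, "z": 2.5, "ax": 0, "ay": 0, "az": 0},
    {"gripper": -0.2, "x": 0, "y": 0, "z": 2, "ax": 0, "ay": 0, "az": 0},
    {"gripper": -0.2, "x": 0, "y": 0, "z": 0.6, "ax": 0, "ay": 0, "az": 0},
    {"gripper": -0.2, "x": 0, "y": 0, "z": 0, "ax": 0, "ay": 0, "az": 0},
  ],
)

```text
clock: 23.03
position: [453.4, 291.8, 32.0]
ee_rot: [0.182, 0.983, -0.001, -0.001]
contact_force: [0.1, 0.4, 0.9]
gripper_width: 51.3
grasp_force: 0.0
```

Emit:
send_rows(
  targets=[
    {"gripper": 0, "x": 0, "y": 0, "z": 0, "ax": 0, "ay": 0, "az": 0},
    {"gripper": 1, "x": 0, "y": 0, "z": 0, "ax": 0, "ay": 0, "az": 0},
    {"gripper": 1, "x": 0, "y": 0, "z": 0, "ax": 0, "ay": 0, "az": 0},
    {"gripper": 1, "x": 0, "y": 0, "z": 0, "ax": 0, "ay": 0, "az": 0},
    {"gripper": 1, "x": 0, "y": 0, "z": 0, "ax": 0, "ay": 0, "az": 0},
  ],
)

```text
clock: 23.45
position: [454.3, 293.8, 34.3]
ee_rot: [0.181, 0.983, 0.001, 0.0]
contact_force: [-0.6, 0.2, 6.6]
gripper_width: 19.0
grasp_force: 61.0
```

Emit:
send_rows(
  targets=[
    {"gripper": 1, "x": 0, "y": 0, "z": 0, "ax": 0, "ay": 0, "az": 0},
    {"gripper": 1, "x": 0, "y": 0, "z": 0, "ax": 0, "ay": 0, "az": 0},
  ],
)

```text
clock: 23.62
position: [454.3, 293.8, 34.3]
ee_rot: [0.181, 0.983, 0.001, 0.0]
contact_force: [-1.5, -0.9, 6.4]
gripper_width: 18.7
grasp_force: 61.0
```

Emit:
send_rows(
  targets=[
    {"gripper": 1, "x": 0, "y": 0, "z": -1, "ax": 0, "ay": 0, "az": 0},
    {"gripper": 1, "x": 0, "y": 0, "z": -3, "ax": 0, "ay": 0, "az": 0},
    {"gripper": 1, "x": 0, "y": 0, "z": -3, "ax": 0, "ay": 0, "az": 0},
    {"gripper": 1, "x": 0, "y": 0, "z": -3, "ax": 0, "ay": 0, "az": 0},
    {"gripper": 1, "x": 0, "y": 0, "z": -3, "ax": 0, "ay": 0, "az": 0},
  ],
)

```text
clock: 24.03
position: [453.1, 292.6, 164.2]
ee_rot: [0.181, 0.983, 0.0, -0.001]
contact_force: [-0.6, 1.0, -1.7]
gripper_width: 18.8
grasp_force: 59.7
```

```bash
python3 -c "
from packs import *
plan(507.9,-150.4,160,84.4)"
```

```text
clk 24.03 turn [  0.03  -0.13 -15.31] shift [ -9.78 -43.56   0.42] w 18.8 F [-0.6  1.  -1.7] g 59.7 pos [453.1 292.6 164.2] j6 -2.81
```

Emit:
send_rows(
  targets=[
    {"gripper": 1, "x": 0, "y": 0, "z": 0, "ax": 0, "ay": 0, "az": -5.1},
    {"gripper": 1, "x": 0, "y": 0, "z": 0, "ax": 0, "ay": 0, "az": -5.1},
    {"gripper": 1, "x": 0, "y": 0, "z": 0, "ax": 0, "ay": 0, "az": -5.1},
    {"gripper": 1, "x": -0.8, "y": -3.6, "z": 0, "ax": 0, "ay": 0, "az": 0},
    {"gripper": 1, "x": -0.8, "y": -3.6, "z": 0, "ax": 0, "ay": 0, "az": 0},
  ],
)

```text
clock: 24.45
position: [462.1, 220.1, 162.7]
ee_rot: [0.047, 0.999, 0.001, -0.001]
contact_force: [1.0, -0.5, -2.3]
gripper_width: 19.1
grasp_force: 59.9
```

Emit:
send_rows(
  targets=[
    {"gripper": 1, "x": -0.8, "y": -3.6, "z": 0, "ax": 0, "ay": 0, "az": 0},
    {"gripper": 1, "x": -0.8, "y": -3.6, "z": 0, "ax": 0, "ay": 0, "az": 0},
    {"gripper": 1, "x": -0.8, "y": -3.6, "z": 0, "ax": 0, "ay": 0, "az": 0},
    {"gripper": 1, "x": -0.8, "y": -3.6, "z": 0, "ax": 0, "ay": 0, "az": 0},
    {"gripper": 1, "x": -0.8, "y": -3.6, "z": 0, "ax": 0, "ay": 0, "az": 0},
  ],
)

```text
clock: 24.87
position: [484.2, 35.1, 162.7]
ee_rot: [0.049, 0.999, 0.001, -0.001]
contact_force: [0.6, -0.1, -2.0]
gripper_width: 18.8
grasp_force: 59.9
```

Emit:
send_rows(
  targets=[
    {"gripper": 1, "x": -0.8, "y": -3.6, "z": 0, "ax": 0, "ay": 0, "az": 0},
    {"gripper": 1, "x": -0.8, "y": -3.6, "z": 0, "ax": 0, "ay": 0, "az": 0},
    {"gripper": 1, "x": -0.8, "y": -3.6, "z": 0, "ax": 0, "ay": 0, "az": 0},
    {"gripper": 1, "x": -0.9, "y": -3.6, "z": 0, "ax": 0, "ay": 0, "az": 0},
    {"gripper": 1, "x": -0.8, "y": -3.6, "z": 0, "ax": 0, "ay": 0, "az": 0},
  ],
)

```text
clock: 25.28
position: [507.6, -148.1, 162.5]
ee_rot: [0.049, 0.999, 0.001, -0.001]
contact_force: [1.2, 0.3, -1.9]
gripper_width: 18.8
grasp_force: 59.9
```

Emit:
send_rows(
  targets=[
    {"gripper": 1, "x": 0, "y": -0.3, "z": 2, "ax": 0, "ay": 0, "az": 0},
    {"gripper": 1, "x": 0, "y": 0, "z": 3, "ax": 0, "ay": 0, "az": 0},
    {"gripper": 1, "x": 0, "y": 0, "z": 2, "ax": 0, "ay": 0, "az": 0},
    {"gripper": 1, "x": 0, "y": 0, "z": 0, "ax": 0, "ay": 0, "az": 0},
    {"gripper": 1, "x": 0, "y": 0, "z": 0, "ax": 0, "ay": 0, "az": 0},
  ],
)

```text
clock: 25.7
position: [507.0, -149.4, 91.8]
ee_rot: [0.049, 0.999, 0.0, -0.002]
contact_force: [-0.2, -0.5, -1.6]
gripper_width: 18.6
grasp_force: 60.0
```

```bash
python3 -c "
from packs import *
plan(507.9,-150.4,70,84.4)"
```

```text
clk 25.70 turn [ 0.02 -0.23  0.  ] shift [-0.1  -0.09  2.18] w 18.6 F [-0.2 -0.5 -1.6] g 60.0 pos [ 507.  -149.4   91.8] j6 -1.69
```

Emit:
send_rows(
  targets=[
    {"gripper": 1, "x": 0, "y": -0.1, "z": 1, "ax": 0, "ay": 0, "az": 0},
    {"gripper": 1, "x": 0, "y": 0, "z": 1, "ax": 0, "ay": 0, "az": 0},
    {"gripper": 1, "x": 0, "y": 0, "z": 0.2, "ax": 0, "ay": 0, "az": 0},
    {"gripper": 1, "x": 0, "y": 0, "z": 0, "ax": 0, "ay": 0, "az": 0},
    {"gripper": 1, "x": 0, "y": 0, "z": 0, "ax": 0, "ay": 0, "az": 0},
  ],
)

```text
clock: 26.12
position: [507.7, -150.2, 70.3]
ee_rot: [0.049, 0.999, 0.0, -0.001]
contact_force: [0.1, 0.4, -1.7]
gripper_width: 19.1
grasp_force: 60.0
```

```bash
python3 -c "
from packs import *
plan(507.9,-150.4,52,84.4)"
```

```text
clk 26.12 turn [ 0.04 -0.07  0.02] shift [-0.02 -0.02  1.83] w 19.1 F [ 0.1  0.4 -1.7] g 60.0 pos [ 507.7 -150.2   70.3] j6 -1.69
```

Emit:
send_rows(
  targets=[
    {"gripper": 1, "x": 0, "y": 0, "z": 0.4, "ax": 0, "ay": 0, "az": 0},
    {"gripper": 1, "x": 0, "y": 0, "z": 0.4, "ax": 0, "ay": 0, "az": 0},
    {"gripper": 1, "x": 0, "y": 0, "z": 0.4, "ax": 0, "ay": 0, "az": 0},
    {"gripper": 1, "x": 0, "y": 0, "z": 0.4, "ax": 0, "ay": 0, "az": 0},
    {"gripper": 1, "x": 0, "y": 0, "z": 0, "ax": 0, "ay": 0, "az": 0},
  ],
)

```text
clock: 26.53
position: [506.7, -150.3, 53.0]
ee_rot: [0.049, 0.999, 0.0, -0.002]
contact_force: [0.0, 0.1, -1.9]
gripper_width: 19.1
grasp_force: 60.0
```

Emit:
send_rows(
  targets=[
    {"gripper": 1, "x": 0, "y": 0, "z": 0.2, "ax": 0, "ay": 0, "az": 0},
    {"gripper": 1, "x": 0, "y": 0, "z": 0.2, "ax": 0, "ay": 0, "az": 0},
    {"gripper": 1, "x": 0, "y": 0, "z": 0, "ax": 0, "ay": 0, "az": 0},
  ],
)

```text
clock: 26.78
position: [507.5, -150.4, 52.3]
ee_rot: [0.048, 0.999, 0.0, -0.001]
contact_force: [-5.4, 2.3, 12.2]
gripper_width: 19.2
grasp_force: 62.0
```

Emit:
send_rows(
  targets=[
    {"gripper": 0.2, "x": 0, "y": 0, "z": -0.2, "ax": 0, "ay": 0, "az": 0},
    {"gripper": -0.2, "x": 0, "y": 0, "z": 0, "ax": 0, "ay": 0, "az": 0},
    {"gripper": -0.2, "x": 0, "y": 0, "z": 0, "ax": 0, "ay": 0, "az": 0},
    {"gripper": -0.2, "x": 0, "y": 0, "z": -1, "ax": 0, "ay": 0, "az": 0},
    {"gripper": -0.2, "x": 0, "y": 0, "z": -3, "ax": 0, "ay": 0, "az": 0},
  ],
)

```text
clock: 27.2
position: [504.4, -150.2, 89.0]
ee_rot: [0.049, 0.999, 0.001, -0.006]
contact_force: [-0.2, -0.4, -0.3]
gripper_width: 51.4
grasp_force: 0.0
```

Emit:
send_rows(
  targets=[
    {"gripper": -0.2, "x": 0, "y": 0, "z": -3, "ax": 0, "ay": 0, "az": 0},
    {"gripper": -0.2, "x": 0, "y": 0, "z": -3, "ax": 0, "ay": 0, "az": 0},
    {"gripper": -0.2, "x": 0, "y": 0, "z": -3, "ax": 0, "ay": 0, "az": 0},
    {"gripper": 1, "x": 1, "y": 0, "z": 0, "ax": 0, "ay": 0, "az": 0},
    {"gripper": 1, "x": 2, "y": 0, "z": 0, "ax": 0, "ay": 0, "az": 0},
  ],
)

```text
clock: 27.62
position: [480.4, -147.6, 184.7]
ee_rot: [0.049, 0.999, 0.0, 0.003]
contact_force: [-1.0, 0.6, -0.1]
gripper_width: 28.0
grasp_force: 0.0
```

Emit:
send_rows(
  targets=[
    {"gripper": 1, "x": 3, "y": 0, "z": 0, "ax": 0, "ay": 0, "az": 0},
    {"gripper": 1, "x": 3, "y": 0, "z": 0, "ax": 0, "ay": 0, "az": 0},
    {"gripper": 1, "x": 3, "y": 0, "z": 0, "ax": 0, "ay": 0, "az": 0},
    {"gripper": 1, "x": 0, "y": 0, "z": 0, "ax": 0, "ay": 0, "az": 0},
    {"gripper": 1, "x": 0, "y": 0, "z": 0, "ax": 0, "ay": 0, "az": 0},
  ],
)

```text
clock: 28.03
position: [387.3, -138.8, 183.0]
ee_rot: [0.049, 0.999, 0.0, 0.0]
contact_force: [0.5, 0.4, -0.3]
gripper_width: 0.2
grasp_force: 0.0
```

```bash
python3 - <<'E'
from packs import *
im,P,R=cloud("top","top6");x,y,z=np.moveaxis(P,-1,0)
for lo,hi in((36,60),(60,85)):
    f=((z>lo)&(z<hi)&(abs(x-558)<110)&(y<20)&(y>-210)).astype(np.uint8)
    n,l,st,_=cv2.connectedComponentsWithStats(f,connectivity=4)
    for k in range(1,n):
        if st[k,4]>40:print(lo,rect(P[l==k][:,:2]),np.round(np.median(z[l==k]),1),st[k,4])
c=np.array([558.3,-87.]);a=np.radians(-5.6);ex=np.array([np.cos(a),np.sin(a)]);ey=np.array([-ex[1],ex[0]])
print([np.round(c+i*44*ex+j*68*ey,1) for i in(1,-1) for j in(1,0,-1)])
m=(z>75)&(z<130)&(abs(y-52)<30)&(abs(x-560)<60);q=P[m];print("lever",rect(q[:,:2]),np.median(q[:,2]),m.sum())
plan(430,-100,160,84.4)
t=cv2.imread("pics/top6.png")[90:290,120:400]
cv2.imwrite("pics/top6c.png",cv2.resize(t,(784,560),interpolation=cv2.INTER_CUBIC))
E
```

```text
36 (array([605.8, -21.8]), array([70.1, 49.9]), -6.0) 44.1 212
36 (array([513.8, -81.5]), array([70.3, 50.2]), -5.8) 44.2 212
36 (array([ 507.3, -148.8]), array([69.6, 50.6]), -5.1) 43.9 212
60 (array([605.5, -21.5]), array([44.5, 20. ]), -2.4) 74.6 84
60 (array([513.4, -81.2]), array([45.1, 20.4]), -5.1) 73.8 87
60 (array([ 507.6, -148.6]), array([45.4, 20.7]), -4.2) 73.8 90
[array([608.7, -23.6]), array([602.1, -91.3]), array([ 595.5, -159. ]), array([521.1, -15. ]), array([514.5, -82.7]), array([ 507.9, -150.4])]
lever (array([558.4,  52.8]), array([23.4, 23.1]), -47.6) 110.28999177958144 50
clk 28.08 turn [0.04 0.05 0.03] shift [-3.74  4.26  2.31] w -0.3 F [ 0.1 -0.2  0.6] g 0.0 pos [ 388.6 -138.8  183.1] j6 -1.72
```

View pics/top6c.png

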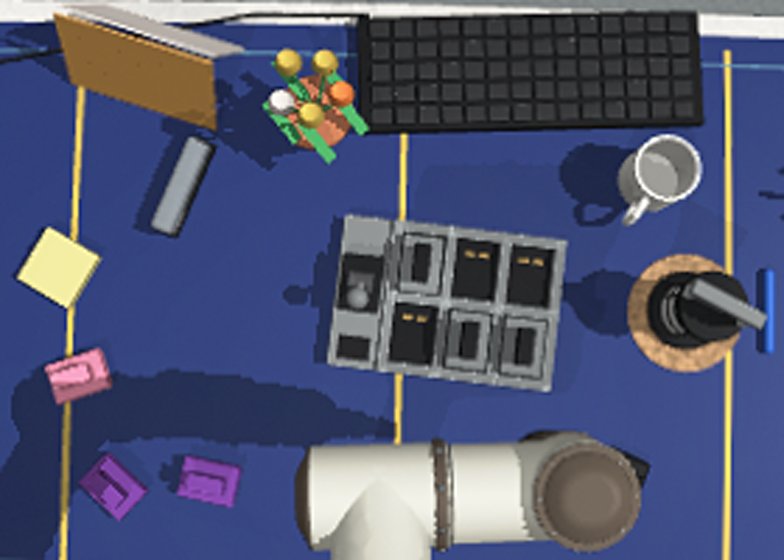

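All three packs lie flat in pockets: block tops at z 44, 2–4 mm off centre, at crop (423,262), (467,340) and (522,345). The lamp stands on the mat. The lever is next.

```bash
python3 -c "
from packs import *
plan(500,58.5,90,84.4)"
```

```text
clk 28.08 turn [0.04 0.05 0.03] shift [-9.16 20.72  9.31] w -0.3 F [ 0.1 -0.2  0.6] g 0.0 pos [ 388.6 -138.8  183.1] j6 -1.72
```

Emit:
send_rows(
  targets=[
    {"gripper": 1, "x": 0, "y": 3.5, "z": 0, "ax": 0, "ay": 0, "az": 0},
    {"gripper": 1, "x": 0, "y": 3.5, "z": 0, "ax": 0, "ay": 0, "az": 0},
    {"gripper": 1, "x": 0, "y": 3.5, "z": 0, "ax": 0, "ay": 0, "az": 0},
    {"gripper": 1, "x": -1, "y": 3.5, "z": 0, "ax": 0, "ay": 0, "az": 0},
    {"gripper": 1, "x": -2, "y": 3.5, "z": 0, "ax": 0, "ay": 0, "az": 0},
  ],
)

```text
clock: 28.5
position: [435.2, 34.4, 182.8]
ee_rot: [0.049, 0.999, 0.001, -0.001]
contact_force: [0.9, -0.3, 0.6]
gripper_width: 0.2
grasp_force: 0.0
```

Emit:
send_rows(
  targets=[
    {"gripper": 1, "x": -3, "y": 3.2, "z": 0, "ax": 0, "ay": 0, "az": 0},
    {"gripper": 1, "x": -2.9, "y": 0, "z": 3, "ax": 0, "ay": 0, "az": 0},
    {"gripper": 1, "x": 0, "y": 0, "z": 3, "ax": 0, "ay": 0, "az": 0},
    {"gripper": 1, "x": 0, "y": 0, "z": 3, "ax": 0, "ay": 0, "az": 0},
    {"gripper": 1, "x": 0, "y": 0, "z": 0, "ax": 0, "ay": 0, "az": 0},
  ],
)

```text
clock: 28.92
position: [492.5, 56.4, 86.4]
ee_rot: [0.05, 0.999, -0.002, -0.007]
contact_force: [-1.2, -0.1, 0.1]
gripper_width: 0.1
grasp_force: 0.0
```

Emit:
send_rows(
  targets=[
    {"gripper": 1, "x": 0, "y": 0, "z": 0, "ax": 0, "ay": 0, "az": 0},
    {"gripper": 1, "x": 0, "y": 0, "z": 0, "ax": 0, "ay": 0, "az": 0},
  ],
)

```text
clock: 29.08
position: [496.9, 57.7, 93.6]
ee_rot: [0.049, 0.999, 0.001, 0.0]
contact_force: [0.6, 0.0, 1.0]
gripper_width: -0.2
grasp_force: 0.0
```

```bash
python3 -c "
from packs import *
plan(590,49.7,90,84.4)"
```

```text
clk 29.08 turn [0.07 0.05 0.04] shift [-9.35  0.11  0.36] w -0.2 F [0.6 0.  1. ] g 0.0 pos [496.9  57.7  93.6] j6 -2.11
```

Emit:
send_rows(
  targets=[
    {"gripper": 1, "x": -1.5, "y": 0.1, "z": 0.2, "ax": 0, "ay": 0, "az": 0},
    {"gripper": 1, "x": -1.5, "y": 0, "z": 0, "ax": 0, "ay": 0, "az": 0},
    {"gripper": 1, "x": -1.5, "y": 0, "z": 0, "ax": 0, "ay": 0, "az": 0},
    {"gripper": 1, "x": -1.5, "y": 0, "z": 0, "ax": 0, "ay": 0, "az": 0},
    {"gripper": 1, "x": -1.5, "y": 0, "z": 0, "ax": 0, "ay": 0, "az": 0},
  ],
)

```text
clock: 29.5
position: [571.6, 51.1, 93.4]
ee_rot: [0.049, 0.999, 0.001, 0.001]
contact_force: [-1.9, 0.6, 1.4]
gripper_width: -0.2
grasp_force: 0.8
```

Emit:
send_rows(
  targets=[
    {"gripper": 1, "x": -1, "y": 0, "z": 0, "ax": 0, "ay": 0, "az": 0},
    {"gripper": 1, "x": -0.5, "y": 0, "z": 0, "ax": 0, "ay": 0, "az": 0},
    {"gripper": 1, "x": 0, "y": 0, "z": 0, "ax": 0, "ay": 0, "az": 0},
  ],
)

```text
clock: 29.75
position: [586.4, 49.6, 91.5]
ee_rot: [0.049, 0.999, 0.001, 0.001]
contact_force: [0.7, -0.3, 0.5]
gripper_width: 0.1
grasp_force: 0.0
```

Emit:
send_rows(
  targets=[
    {"gripper": 1, "x": -0.4, "y": 0, "z": 0, "ax": 0, "ay": 0, "az": 0},
    {"gripper": 1, "x": 0, "y": 0, "z": 0, "ax": 0, "ay": 0, "az": 0},
    {"gripper": 1, "x": 0, "y": 0, "z": 0, "ax": 0, "ay": 0, "az": 0},
  ],
)

```text
clock: 30.0
position: [587.3, 48.9, 90.5]
ee_rot: [0.049, 0.999, 0.0, -0.002]
contact_force: [-4.8, 0.1, 4.2]
gripper_width: 0.1
grasp_force: 2.5
```

```bash
python3 -c "
from packs import *
plan(592,49.5,92,84.4)
cloud('side','side7')
import cv2
t=cv2.imread('pics/side7.png')[130:270,170:330];cv2.imwrite('pics/side7c.png',cv2.resize(t,(640,560),interpolation=cv2.INTER_CUBIC))"
```

```text
clk 30.00 turn [ 0.   -0.23  0.  ] shift [-0.46  0.1  -0.15] w 0.1 F [-4.8  0.1  4.2] g 2.5 pos [587.3  48.9  90.5] j6 -2.02
```

View pics/side7c.png

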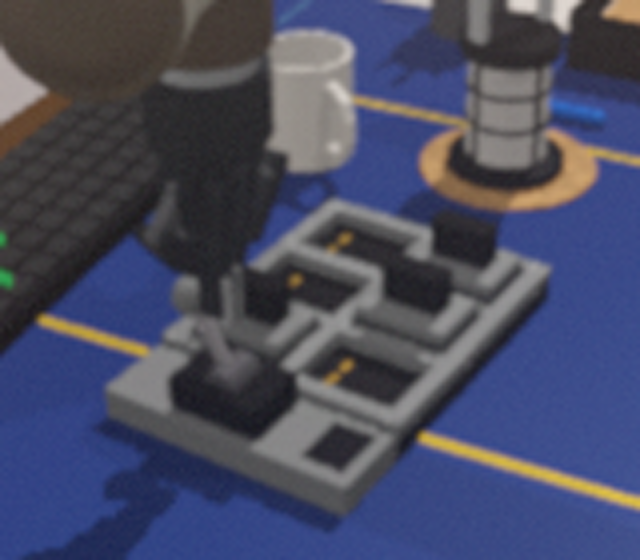

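The ball at crop (185,293) now leans away from the robot, and the force rises at the stop. I'm backing off to check.

Emit:
send_rows(
  targets=[
    {"gripper": 1, "x": 1, "y": 0, "z": 0, "ax": 0, "ay": 0, "az": 0},
    {"gripper": 1, "x": 3, "y": 0, "z": -1, "ax": 0, "ay": 0, "az": 0},
    {"gripper": 1, "x": 3, "y": 0, "z": -3, "ax": 0, "ay": 0, "az": 0},
    {"gripper": 1, "x": 3, "y": 0, "z": -3, "ax": 0, "ay": 0, "az": 0},
    {"gripper": 1, "x": 3, "y": 0, "z": -3, "ax": 0, "ay": 0, "az": 0},
  ],
)

```text
clock: 30.47
position: [460.5, 61.6, 189.7]
ee_rot: [0.049, 0.999, 0.0, -0.0]
contact_force: [-0.4, 0.9, 0.9]
gripper_width: 0.0
grasp_force: 0.0
```

Emit:
send_rows(
  targets=[
    {"gripper": 1, "x": 3, "y": 0, "z": 0, "ax": 0, "ay": 0, "az": 0},
    {"gripper": 1, "x": 1, "y": 0, "z": 0, "ax": 0, "ay": 0, "az": 0},
    {"gripper": 1, "x": 0, "y": 0, "z": 0, "ax": 0, "ay": 0, "az": 0},
    {"gripper": 1, "x": 0, "y": 0, "z": 0, "ax": 0, "ay": 0, "az": 0},
  ],
)

```text
clock: 30.8
position: [421.9, 65.8, 189.4]
ee_rot: [0.048, 0.999, 0.001, 0.0]
contact_force: [0.3, -0.3, -0.9]
gripper_width: 0.2
grasp_force: 0.0
```

```bash
python3 - <<'E'
from packs import *
im,P,R=cloud("top","top8");x,y,z=np.moveaxis(P,-1,0)
m=(z>75)&(z<130)&(abs(y-50)<30)&(abs(x-590)<70);q=P[m];print("lever",rect(q[:,:2]) if len(q) else None,m.sum())
f=((z>36)&(z<60)&(abs(x-558)<110)&(y<20)&(y>-210)).astype(np.uint8)
n,l,st,_=cv2.connectedComponentsWithStats(f,connectivity=4)
for k in range(1,n):
    if st[k,4]>40:print(rect(P[l==k][:,:2]),np.round(np.median(z[l==k]),1))
m=(z>165)&(z<190)&(abs(y+362)<70)&(abs(x-557)<70);print("lamp",rect(P[m][:,:2]),np.median(z[m]))
print(np.round(arm.read_state()["contact_force"],1),np.round(arm.read_state()["position"]))
E
```

```text
lever (array([607.2,  47.7]), array([28.4, 23.3]), 29.3) 56
(array([605.7, -23.7]), array([69.7, 53.5]), -5.7) 44.0
(array([513.8, -81.4]), array([70.4, 49.9]), -6.1) 43.9
(array([ 507.4, -148.5]), array([69.8, 51.5]), -5.0) 43.8
lamp (array([ 556.9, -359.4]), array([90.9, 19.4]), 63.0) 183.0352358033765
[-0.2 -0.6 -0.4] [422.  66. 189.]
```

Lever travel needs a finer check, so I'm fitting a sphere to the ball.

```bash
python3 - <<'E'
from packs import *
from scipy.optimize import least_squares
for cam in("top","side"):
    im,P,R=cloud(cam,cam+"9");x,y,z=np.moveaxis(P,-1,0)
    q=P[(z>92)&(z<125)&(abs(y-50)<25)&(abs(x-595)<50)]
    r=least_squares(lambda p:np.linalg.norm(q-p,axis=1)-13,[610,48,99],loss="soft_l1",f_scale=2)
    print(cam,len(q),np.round(r.x,1),"x rng",np.round(np.percentile(q,[2,50,98],axis=0),1))
t=cv2.imread('pics/side9.png')[175:255,190:290];cv2.imwrite('pics/side9c.png',cv2.resize(t,(700,560),interpolation=cv2.INTER_CUBIC))
E
```

```text
top 47 [609.9  48.8  98.9] x rng [[599.4  38.7  99.3]
 [609.1  48.7 107.8]
 [620.1  58.9 113.4]]
side 79 [610.6  46.9  96.5] x rng [[597.7  40.5  92.3]
 [606.   53.5 102.5]
 [619.2  60.9 109.8]]
```

View pics/side9c.png

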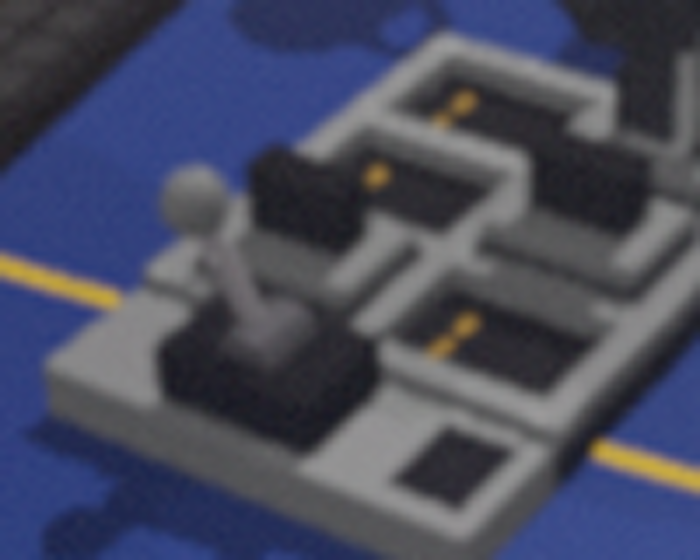

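The ball height of 98.9 mm fits the end stop, but its x is ambiguous. A second, firmer push will settle it.

Emit:
send_rows(
  targets=[
    {"gripper": 1, "x": -4, "y": 0, "z": 0, "ax": 0, "ay": 0, "az": 0},
    {"gripper": 1, "x": -3, "y": 0, "z": 3.3, "ax": 0, "ay": 0, "az": 0},
    {"gripper": 1, "x": -3, "y": 0, "z": 3.3, "ax": 0, "ay": 0, "az": 0},
    {"gripper": 1, "x": -2, "y": 0, "z": 3.2, "ax": 0, "ay": 0, "az": 0},
    {"gripper": 1, "x": -1, "y": 0, "z": 0, "ax": 0, "ay": 0, "az": 0},
  ],
)

```text
clock: 31.37
position: [545.4, 51.4, 86.9]
ee_rot: [0.05, 0.999, -0.002, -0.007]
contact_force: [-0.9, -0.2, -1.8]
gripper_width: 0.2
grasp_force: 0.0
```

Emit:
send_rows(
  targets=[
    {"gripper": 1, "x": -1.5, "y": 0, "z": 0, "ax": 0, "ay": 0, "az": 0},
    {"gripper": 1, "x": -1, "y": 0, "z": 0, "ax": 0, "ay": 0, "az": 0},
    {"gripper": 1, "x": -0.8, "y": 0, "z": 0, "ax": 0, "ay": 0, "az": 0},
    {"gripper": 1, "x": 0, "y": 0, "z": 0, "ax": 0, "ay": 0, "az": 0},
    {"gripper": 1, "x": 0, "y": 0, "z": 0, "ax": 0, "ay": 0, "az": 0},
  ],
)

```text
clock: 31.78
position: [579.7, 50.1, 95.7]
ee_rot: [0.049, 0.999, 0.001, -0.0]
contact_force: [-0.3, 0.1, 0.2]
gripper_width: 0.1
grasp_force: 0.0
```

Emit:
send_rows(
  targets=[
    {"gripper": 1, "x": -0.4, "y": 0, "z": 0, "ax": 0, "ay": 0, "az": 0},
    {"gripper": 1, "x": 0, "y": 0, "z": 0, "ax": 0, "ay": 0, "az": 0},
    {"gripper": 1, "x": 0, "y": 0, "z": 0, "ax": 0, "ay": 0, "az": 0},
  ],
)

```text
clock: 32.03
position: [583.3, 49.8, 95.5]
ee_rot: [0.049, 0.999, 0.001, -0.0]
contact_force: [-0.8, -0.4, 0.1]
gripper_width: 0.1
grasp_force: 0.0
```

Emit:
send_rows(
  targets=[
    {"gripper": 1, "x": -0.3, "y": 0, "z": 0, "ax": 0, "ay": 0, "az": 0},
    {"gripper": 1, "x": 0, "y": 0, "z": 0, "ax": 0, "ay": 0, "az": 0},
    {"gripper": 1, "x": 0, "y": 0, "z": 0, "ax": 0, "ay": 0, "az": 0},
  ],
)

```text
clock: 32.28
position: [586.6, 49.3, 95.0]
ee_rot: [0.049, 0.999, 0.0, -0.001]
contact_force: [0.5, 0.4, -0.7]
gripper_width: -0.3
grasp_force: 0.0
```

Emit:
send_rows(
  targets=[
    {"gripper": 1, "x": -0.3, "y": 0, "z": 0, "ax": 0, "ay": 0, "az": 0},
    {"gripper": 1, "x": 0, "y": 0, "z": 0, "ax": 0, "ay": 0, "az": 0},
    {"gripper": 1, "x": 0, "y": 0, "z": 0, "ax": 0, "ay": 0, "az": 0},
  ],
)

```text
clock: 32.53
position: [587.4, 48.8, 94.6]
ee_rot: [0.049, 0.999, -0.0, -0.003]
contact_force: [-4.6, 1.5, 2.6]
gripper_width: -0.1
grasp_force: 2.6
```

Emit:
send_rows(
  targets=[
    {"gripper": 1, "x": -0.3, "y": 0, "z": 0, "ax": 0, "ay": 0, "az": 0},
    {"gripper": 1, "x": 0, "y": 0, "z": 0, "ax": 0, "ay": 0, "az": 0},
    {"gripper": 1, "x": 0, "y": 0, "z": 0, "ax": 0, "ay": 0, "az": 0},
  ],
)

```text
clock: 32.78
position: [587.6, 48.4, 94.2]
ee_rot: [0.049, 0.999, -0.001, -0.006]
contact_force: [-10.6, 3.2, 6.8]
gripper_width: 0.1
grasp_force: 5.7
```

The lever is hard against its stop: 10.6 N with no further movement. I'm withdrawing and handing in.

Emit:
send_rows(
  targets=[
    {"gripper": 1, "x": 1.5, "y": 0, "z": 0, "ax": 0, "ay": 0, "az": 0},
    {"gripper": 1, "x": 3, "y": 0, "z": -1, "ax": 0, "ay": 0, "az": 0},
    {"gripper": 1, "x": 3, "y": 0, "z": -3, "ax": 0, "ay": 0, "az": 0},
    {"gripper": 1, "x": 3, "y": 0, "z": -3, "ax": 0, "ay": 0, "az": 0},
    {"gripper": 1, "x": 3, "y": 0, "z": -3, "ax": 0, "ay": 0, "az": 0},
  ],
)

```text
clock: 33.2
position: [458.5, 61.4, 194.0]
ee_rot: [0.049, 0.999, -0.0, -0.001]
contact_force: [0.7, 0.3, 1.1]
gripper_width: 0.1
grasp_force: 0.0
```

Emit:
send_rows(
  targets=[
    {"gripper": 1, "x": 3, "y": 0, "z": 0, "ax": 0, "ay": 0, "az": 0},
    {"gripper": 1, "x": 0, "y": 0, "z": 0, "ax": 0, "ay": 0, "az": 0},
    {"gripper": 1, "x": 0, "y": 0, "z": 0, "ax": 0, "ay": 0, "az": 0},
    {"gripper": 1, "x": 0, "y": 0, "z": 0, "ax": 0, "ay": 0, "az": 0},
  ],
)

```text
clock: 33.53
position: [430.5, 64.7, 193.8]
ee_rot: [0.049, 0.999, 0.001, -0.0]
contact_force: [0.1, -0.1, 0.3]
gripper_width: -0.2
grasp_force: 0.0
```

```bash
python3 - <<'E'
from packs import *
im,P,R=see();x,y,z=np.moveaxis(P,-1,0)
m=(z>75)&(z<130)&(abs(y-50)<30)&(abs(x-590)<70);print("lever",rect(P[m][:,:2]))
print(arm.job_done())
E
```

```text
px [180 165] rgb [90. 93. 97.] (array([689.6, 283.6]), array([105. ,  29.5]), -22.3) fin (array([671. , 290.7]), array([63.6, 27.8]), -22.5)
lever (array([608.5,  48.5]), array([26.2, 23.4]), 29.4)
the job is handed in; nothing more can be done
None
```

The job is handed in (no verdict came back): by my measurements the lamp stands upright on the mat, all three grey packs lie flat in pockets 2–4 mm off centre, the lever is against its far stop, and the arm is clear.

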